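# Tighten the arbor nut of a flat lap with an adjustable wrench

## Robot

A 6-joint arm with a two-finger parallel gripper is mounted at the origin on a cart in front of the work surface, level with it; the furniture and walls round the work are solid. World frame = base frame: x ahead of the robot, y to its left, z up, the work surface at z = 0. Lengths are in mm, angles in rad, forces in N, time in s.
With the tool pointing down it reaches from about 375 to 825 mm from the base axis. Payload 5.5 kg.
Tool frame: the origin (TCP) lies at the very end of the fingers, on their centre line; the grasp point (between the pads) lies 19 mm behind it; y points along the fingers, x is the direction in which the jaws open and shut, and the axes are right-handed (so a half turn about y gives the same grasp; the last joint's range is limited). The gripper opens to 85 mm and grips with 20 to 120 N. Pads are 22 mm wide; open, the fingers measure 114 mm over their backs; the gripper's body (76 mm by 85 mm) begins 54 mm behind the grasp point. The pads swing forward as they close: fully open they stand 13 mm farther back than shut.
Start: joints at [-1.168, 0.314, -0.047, 1.21, 0, 1.571], TCP at [235.194, -551.977, 204.399] pointing down, gripper open.
Joint ranges: [-2.67, 2.67], [-0.69, 1.73], [-1.03, 1.25], [-2.08, 2.16], [-1.42, 1.45], [-3.14, 3.14]. Speed limits (rad/s): [2.39, 2.39, 3.01, 3.14, 3.14, 3.14].

## Interface

Orientations are given as a rotation vector (axis times angle).
In Python, from station import env gives the robot as it stands.
- The arm moves only by the tool play_rows, never from a script. Its argument "moves" is a list of rows, each a list of 3 entries, a list of its own where there are three numbers: the turn, a rotation vector about the world's x, y, z in degrees, then the shift along the world's x, y, z in mm, then the opening, from 0 (shut) to 1 (fully open). In form: [[[rx, ry, rz], [dx, dy, dz], grip], ...]. A call has 1 to 12 rows; each row is the pose to reach, as a shift and turn from the pose commanded when the call began; what a row does not reach only later rows make up. A row lasts 1/12 s, in which the tool goes at most 41.7 mm and 7.16 degrees, less where a joint would pass 70% of its speed; a pose out of reach is approached as far as the arm can. A call with a gripper value outside its range is refused whole. The fingers move at their own pace and stop on an object; the grip force is fixed at half the most. Time passes only in rows, so rows that repeat a pose let the fingers close. It gives the time, the measured TCP pose, the force and the opening at its end, in the units of the state.
- env.observe(): the state, without advancing time (a new reading comes with each control period).
- env.snapshot(name): name is "side" or "top" or "wrist"; returns (picture, depth): 480x640x3 uint8, red, green, blue; 480x640 float32, mm along the optical axis (not along the pixel's ray), 0 where there is no reading.
- env.calibration(name): a dict with "K" (3x3 intrinsics, pixels), "camera_from_world" (4x4, takes a point from world to camera coordinates); the wrist camera has in their place "T_tool_cam" (4x4, takes a point from camera to tool coordinates, whose origin is the TCP and whose axes are the tool frame's). Camera axes: x right, y down, z forward; pixel columns grow to the right and rows downward; lengths in mm; the calibration is good to about 2 mm. A picture is of the moment at which its call begins: read the wrist's pose just before it. calibration takes no time and is no camera call.
- env.hand_in(): hands the job in, once; it reports no verdict.
The state is a dict: "time": time; "q": joint angles; "qvel": joint speeds; "joint_torque": joint torques, N m; "tool_pos": TCP position; "tcp_rot": TCP orientation; "contact_force": force on the tool from outside, world axes, zero at the start; "ft_torque": the same for the moment, N m; "opening": finger opening in mm.
Only numpy, scipy, OpenCV 4.12 (cv2) and the standard library are available. Lean on these libraries where they do the work, as an engineer would, in place of code of your own. Each camera call takes 0.05 s, during which the arm holds its last target.

## Task

The hexagon nut that holds the round plate on the bench lapping machine is only finger-tight. Take the adjustable wrench, lay its open jaws gently round the nut, flat on the plate, and roll its worm until the jaws sit snug on the nut; only then swing the handle clockwise (seen from above) until the nut stops, firmly but without straining it. Let go and leave the wrench lying snug on the nut, do not bang or press anything hard onto the plate, and leave the other things on the bench alone.

Things in the scene. Friction and masses are not known exactly. Their poses are not given: they have to be found in the camera images.
- nut_center (a point): Centre of the hexagon nut on the lapping machine's upright spindle: 27 mm across flats, 31 mm across corners, 16 mm high. Its underside, 8 mm below this point, lies on the machine's round plate. z is up; two opposite flats face this frame's +y and -y, so flats run along x and 60 degrees either side of x. The frame turns with the nut.
- arbor_nut (a joint): Angle of the nut in rad, growing clockwise seen from above (tightening). It starts at 0 to 0.35, turns stiffly (about 0.15 N m) and comes up against a hard stop, fully tight, at 1.0. Keep the torque under 1.2 N m (8 N at wrench_handle) so as not to strain it.
- wrench_seat (a point): Steel adjustable wrench, 208 mm long, 0.23 kg, lying flat: the point where the nut's centre belongs, 8 mm above the wrench's underside. x points out of the mouth, z up. Fixed jaw face at y = -13.5 mm, from x = -19 (bottom of the mouth) to +14 mm; the sliding jaw's face is opposite, on the +y side. Head 14 mm thick, jaws up to 17 mm wide.
- wrench_shank (a point): Point on the wrench's handle behind the head, near the balance point, for picking up: at x = -74.9, y = +12.3 mm in the axes of wrench_seat, 6 mm above the underside. The handle is 21 mm wide and 11.5 mm thick and runs from here away from the mouth, 15 degrees from -x towards +y.
- wrench_handle (a point): Point further out on the wrench's handle, for turning: at x = -135.8, y = +28.6 mm in the axes of wrench_seat, 6 mm above the underside; 21 mm wide and 11.5 mm thick; the handle ends 65 mm further out.
- worm_top (a point): Top of the wrench's knurled worm (18 mm across, 16 mm long, axis along y of wrench_seat), at x = -37, y = 0 in those axes, 18.5 mm above the underside, 4.5 mm proud of the head. Dragging a fingertip over it towards the mouth (+x) with 8 to 10 N down rolls it and closes the jaws, at most 0.1 mm per mm dragged; it needs about 6 N along the drag and stays where left.
- wrench_jaw (a joint): How far the sliding jaw is closed, in m: jaw opening = 37 mm minus this. It starts at 5.5 to 7.5 mm (opening 29.5 to 31.5 mm) and reaches about 10 mm when the jaws are snug on the nut.
- lap_plate: The machine's round plate, 152 mm across, soft aluminium; origin at the centre of its upper face, 58 mm above the bench, under the nut on the spindle axis; z up. The spindle's end stands 25 mm above this face. More than 35 N pressed onto the plate marks it. The machine under it is a box 180 mm square and 42 mm high.
- nut_corner (a point): The corner of the nut that lies on its +x axis, 15.6 mm from the spindle axis, half-way up the nut; it turns with the nut.
- parts_tin: Round tin, 50 mm across and 21 mm high, behind the machine; origin at the centre of its underside. A tall lever press stands on the bench to the left of it.
- case_ring: Steel watch-case ring, 43 mm across and 14 mm high, beside the work; origin at the centre of its underside.
- loupe: Black eye loupe, 35 mm across and 34 mm high, beside the work; origin at the centre of its underside.

How it is judged:
By the outcome, as a careful person would: the job done as asked, in the order asked, and still so for the second after the job is handed in, with the robot touching nothing.
It also fails if it takes over 72 s, if anything falls off the work surface, if the arm or the gripper's body presses on something with over 40 N, if the wrist force passes 120 N, or if a joint passes its speed limit or range.

## Working session

There is one attempt and no reset: what is moved stays moved. The work goes in short steps, Python scripts to look and compute and a tool call to move; the robot and the scene stay as the last step left them, time stands still between calls to the robot, and variables do not carry over. Pictures are saved under pics/ and viewed, and the job is handed in when it is done.

Besides the shell and the picture viewer there is one more tool, called as name(argument=value, ...) on one line, values as JSON. play_rows: Moves the arm, as the interface text tells. Its arguments: {"type":"object","properties":{"moves":{"type":"array"}},"required":["moves"]}

```bash
ls; mkdir -p pics; python3 - <<'E'
from station import env
import cv2
s=env.observe();print(s)
for n in("side","top","wrist"):
    p,d=env.snapshot(n);cv2.imwrite(f"pics/{n}0.png",p[:,:,::-1]);import numpy as np;np.save(f"pics/{n}0.npy",d);print(n,env.calibration(n))
E
```

```text
pics
{'time': 0.0, 'q': array([-1.16798091e+00,  3.14258285e-01, -4.80874860e-02,  1.21019230e+00,
        3.00242728e-05,  1.57079791e+00]), 'qvel': array([ 7.50792435e-05, -2.56386658e-04,  1.34741403e-04, -1.86170850e-03,
        1.23575131e-03, -2.20271547e-04]), 'joint_torque': array([ 4.75272846e-04, -5.39587784e+01,  3.39754307e+01,  1.92840263e-02,
        6.10246275e-05,  2.70860049e-06]), 'tool_pos': array([ 234.96922763, -551.39356557,  203.51157898]), 'tcp_rot': array([-1.37224839,  0.90862042, -0.90625615]), 'contact_force': array([0.17246505, 0.99098638, 0.85301503]), 'ft_torque': array([ 0.01275393, -0.00378301,  0.04798613]), 'opening': 85.65654885458655}
side {'K': array([[548.7769961,   0.       , 325.6191619],
       [  0.       , 548.7769961, 245.9456254],
       [  0.       ,   0.       ,   1.       ]]), 'camera_from_world': array([[-8.19783349e-01, -5.72378926e-01, -1.83745970e-02,
         4.53944595e+02],
       [-2.83900771e-01,  4.34060442e-01, -8.54980634e-01,
         2.33351676e+02],
       [ 4.97348583e-01, -6.95682325e-01, -5.18334342e-01,
         7.93
[... 450 characters left out ...]
+02],
       [ 1.82913456e-01, -2.77818807e-02, -9.82736401e-01,
         8.09288073e+02],
       [ 0.00000000e+00,  0.00000000e+00,  0.00000000e+00,
         1.00000000e+00]])}
wrist {'K': array([[362.06794733,   0.        , 322.8976975 ],
       [  0.        , 362.06794733, 242.33676361],
       [  0.        ,   0.        ,   1.        ]]), 'T_tool_cam': array([[ 9.99999941e-01, -3.39992088e-04,  4.58602825e-05,
        -3.84702867e-01],
       [-1.53654099e-04, -3.24339860e-01,  9.45940607e-01,
        -1.69268746e+02],
       [-3.06738005e-04, -9.45940558e-01, -3.24339893e-01,
         8.27834863e+01],
       [ 0.00000000e+00,  0.00000000e+00,  0.00000000e+00,
         1.00000000e+00]])}
```

View pics/top0.png

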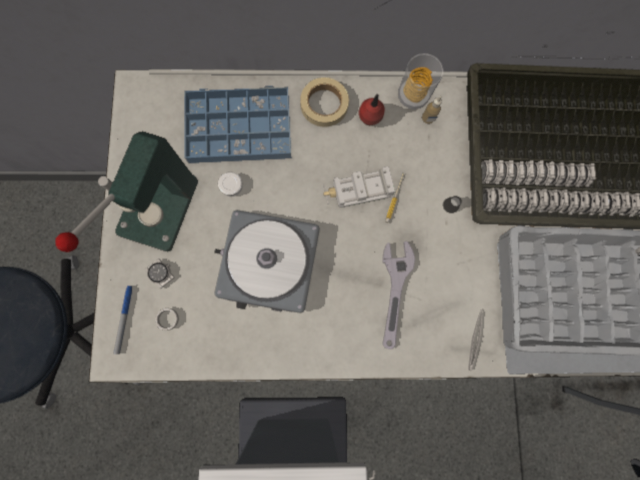

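View pics/side0.png

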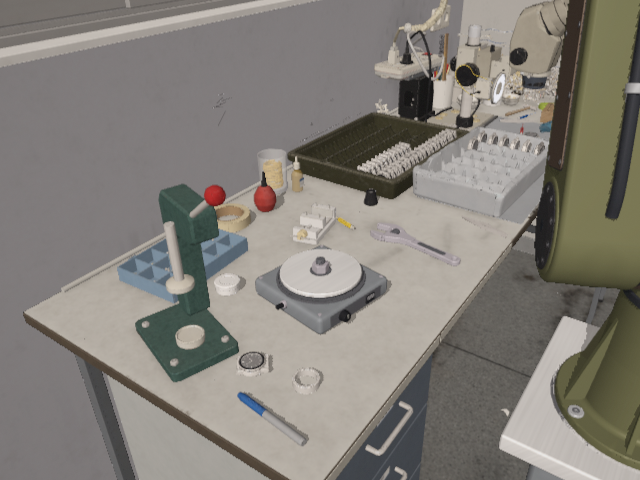

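View pics/wrist0.png

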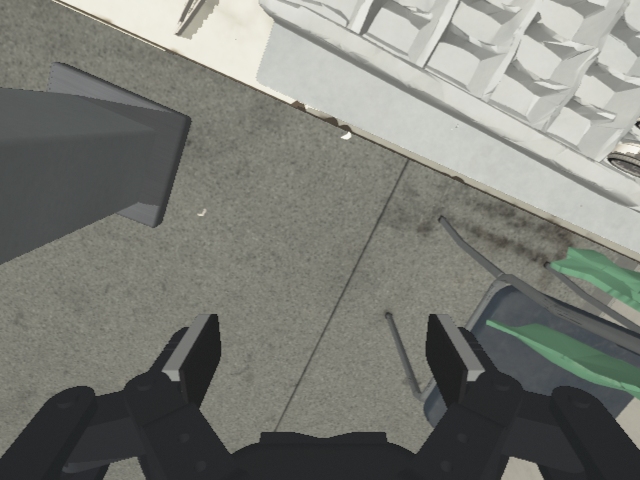

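The top view shows the wrench with its mouth up at about (398,245) and its handle end at (390,345). The nut is at (266,257). Next I'll enlarge and measure.

```bash
cat > h.py <<'E'
import numpy as np,cv2
from station import env
from scipy.spatial.transform import Rotation as R
def crop(p,x0,y0,x1,y1,s,name):
    cv2.imwrite(name,cv2.resize(p[y0:y1,x0:x1],None,fx=s,fy=s,interpolation=cv2.INTER_CUBIC))
def campose(n,s=None):
    c=env.calibration(n)
    if n=="wrist":
        T=np.eye(4);T[:3,:3]=R.from_rotvec(s["tcp_rot"]).as_matrix();T[:3,3]=s["tool_pos"]
        return c["K"],T@c["T_tool_cam"]
    return c["K"],np.linalg.inv(c["camera_from_world"])
def ray(K,T,u,v,z):
    d=T[:3,:3]@np.array([(u-K[0,2])/K[0,0],(v-K[1,2])/K[1,1],1]);o=T[:3,3]
    return o+d*(z-o[2])/d[2]
def dep(K,T,u,v,D):
    d=D[int(round(v)),int(round(u))]
    return (T@np.array([(u-K[0,2])/K[0,0]*d,(v-K[1,2])/K[1,1]*d,d,1]))[:3]
def proj(K,T,P):
    p=np.linalg.inv(T)@np.append(P,1);return (K@p[:3])[:2]/p[2]
E
python3 - <<'E'
from h import *
p=cv2.imread("pics/top0.png");crop(p,350,230,450,360,5,"pics/c1.png");crop(p,205,200,330,320,5,"pics/c2.png")
p=cv2.imread("pics/side0.png");crop(p,360,210,470,275,7,"pics/c3.png")
E
```

```text
(no output)
```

View pics/c1.png

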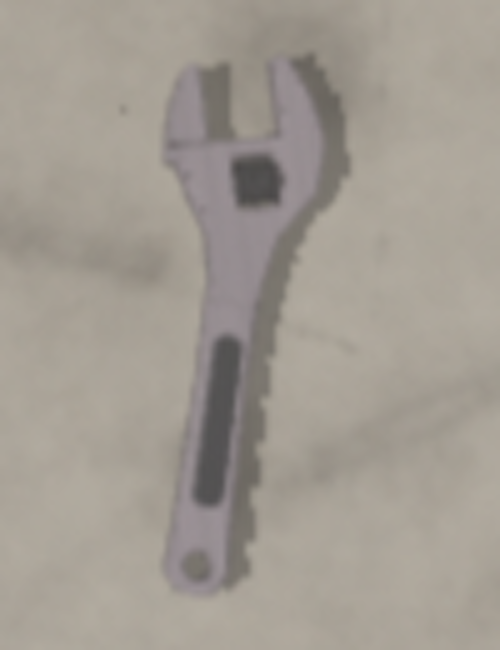

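View pics/c2.png

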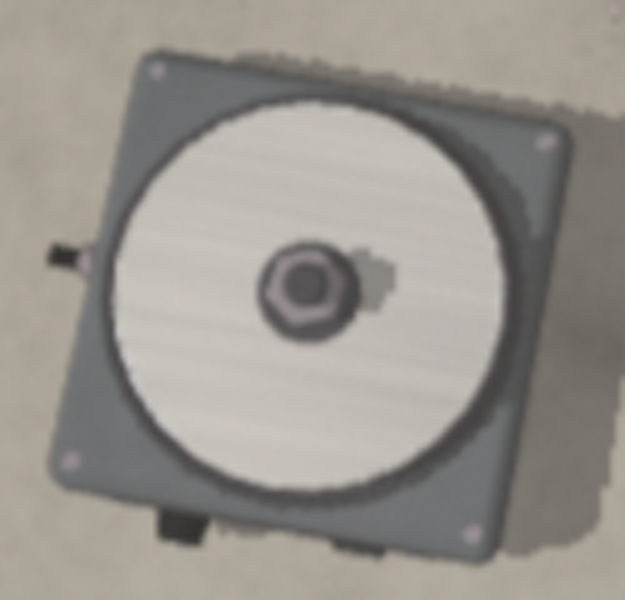

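View pics/c3.png

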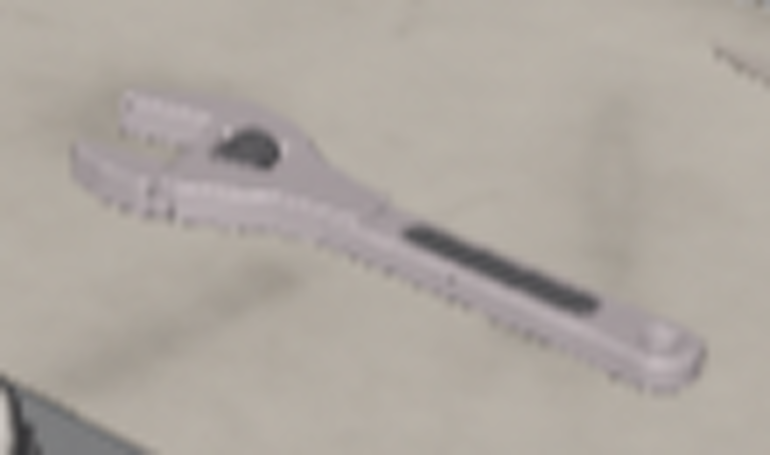

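```bash
python3 - <<'E'
from h import *
K,T=campose("top");D=np.load("pics/top0.npy")
f=lambda cx,cy:(350+cx/5-.4,230+cy/5-.4)
for n,c,z in [("hole",(196,566),11.7),("slot0",(229,342),11.7),("slot1",(208,498),11.7),("worm",(258,180),17),("fj0",(273,65),14),("fj1",(278,135),14),("sj1",(205,138),14),("sj0",(197,70),14),("neck",(228,300),11.7)]:
    u,v=f(*c);print(n,ray(K,T,u,v,z).round(1),dep(K,T,u,v,D).round(1))
g=lambda cx,cy:(205+cx/5-.4,200+cy/5-.4)
for n,c,z in [("spindle",(307,284),83),("nut",(302,288),74),("plL",(112,290),58),("plR",(505,295),58),("plT",(315,100),58),("plB",(300,490),58)]:
    u,v=g(*c);print(n,ray(K,T,u,v,z).round(1),dep(K,T,u,v,D).round(1))
E
```

```text
hole [ 379.2 -206.9   11.7] [ 378.7 -209.3   -1.1]
slot0 [ 467.2 -223.5   11.7] [ 467.4 -224.2    8.3]
slot1 [ 405.6 -212.7   11.7] [ 405.5 -213.2    9.3]
worm [ 532.3 -236.9   17. ] [ 532.4 -237.1   16.2]
fj0 [ 580.4 -245.8   14. ] [ 580.7 -246.2   12.2]
fj1 [ 551.2 -246.6   14. ] [ 552.5 -248.6    5.2]
sj1 [ 550.1 -216.5   14. ] [ 5.522e+02 -2.193e+02 -4.000e-01]
sj0 [ 578.4 -214.3   14. ] [ 579.2 -215.2    9.3]
neck [ 484.1 -223.8   11.7] [ 484.  -223.6   12.8]
spindle [542.   31.5  83. ] [542.1  31.5  82.2]
nut [541.8  34.1  74. ] [540.7  33.4  81.6]
plL [543.7 108.5  58. ] [546.1 111.3  42.2]
plR [541.3 -42.7  58. ] [543.4 -42.7  43.5]
plT [618.7  31.6  58. ] [622.1  32.9  43.8]
plB [466.8  35.2  58. ] [467.1  35.7  53.1]
```

```bash
python3 - <<'E'
from h import *
s=env.observe();M=R.from_rotvec(s["tcp_rot"]).as_matrix();print(M.round(3))
print("tool x yaw",np.degrees(np.arctan2(M[1,0],M[0,0])), "tool z yaw",np.degrees(np.arctan2(M[1,2],M[0,2])))
print(np.array([493.6,-227.8])-s["tool_pos"][:2])
E
```

```text
[[ 0.392 -0.     0.92 ]
 [-0.92   0.001  0.392]
 [-0.001 -1.     0.   ]]
tool x yaw -66.92385616250857 tool z yaw 23.076142369532715
[258.59190753 323.74886845]
```

play_rows(moves=[[[0,0,-33.6],[258.5,324,-100],1],[[0,0,-33.6],[258.5,324,-100],1],[[0,0,-33.6],[258.5,324,-100],1],[[0,0,-33.6],[258.5,324,-100],1],[[0,0,-33.6],[258.5,324,-100],1],[[0,0,-33.6],[258.5,324,-100],1],[[0,0,-33.6],[258.5,324,-100],1],[[0,0,-33.6],[258.5,324,-100],1],[[0,0,-33.6],[258.5,324,-100],1],[[0,0,-33.6],[258.5,324,-100],1],[[0,0,-33.6],[258.5,324,-100],1],[[0,0,-33.6],[258.5,324,-100],1]])

```text
time: 1.15
tool_pos: [494.9, -224.5, 103.0]
tcp_rot: [-1.119, 1.341, -1.338]
contact_force: [-0.5, -0.1, -0.3]
opening: 85.6
```

```bash
cat > w.py <<'E'
import sys;from h import *
n=sys.argv[1];s=env.observe();p,d=env.snapshot("wrist")
cv2.imwrite(f"pics/{n}.png",p[:,:,::-1]);np.save(f"pics/{n}.npy",d);np.savez(f"pics/{n}s.npz",tcp_rot=s["tcp_rot"],tool_pos=s["tool_pos"])
M=R.from_rotvec(s["tcp_rot"]).as_matrix()
print(s["time"],s["tool_pos"].round(2),"xyaw",np.degrees(np.arctan2(M[1,0],M[0,0])).round(2),"F",s["contact_force"].round(2),s["opening"],s["q"].round(2))
E
python3 w.py w1
```

```text
1.15 [ 494.92 -224.47  102.99] xyaw -100.23 F [-0.45 -0.07 -0.27] 85.60252704685713 [-0.43  0.27 -0.34  0.96  0.    2.89]
```

View pics/w1.png

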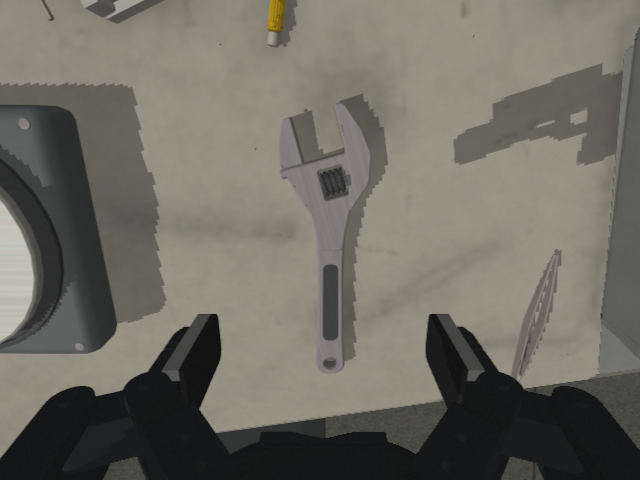

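```bash
python3 - <<'E'
from h import *
s=np.load("pics/w1s.npz");K,T=campose("wrist",s)
P={}
for n,(u,v),z in [("hole",(330,364),11.7),("slot0",(329.5,266),11.7),("slot1",(330,338),11.7),("worm",(333,182),17),("fj0",(338,108),14),("fj1",(346,151),14),("sj1",(302,163),14),("sj0",(292,120),14)]:
    P[n]=ray(K,T,u,v,z);print(n,P[n].round(1))
d=P["hole"]-P["slot0"];a=np.degrees(np.arctan2(d[1],d[0]));print(a)
y=np.radians(a-165);c,sn=np.cos(y),np.sin(y);Rm=np.array([[c,-sn],[sn,c]])
seat=P["worm"][:2]+Rm@[37,0];print("seat",seat,"shank",seat+Rm@[-74.9,12.3])
E
```

```text
hole [ 378.3 -209.6   11.7]
slot0 [ 468.2 -224.9   11.7]
slot1 [ 403.9 -214.1   11.7]
worm [ 533.1 -238.6   17. ]
fj0 [ 580.7 -250.3   14. ]
fj1 [ 552.2 -251.1   14. ]
sj1 [ 549.6 -219.5   14. ]
sj0 [ 578.8 -218.4   14. ]
170.3592299384885
seat [ 569.91429794 -235.16260822] shank [ 494.19289154 -229.91202618]
```

play_rows(moves=[[[0,0,0.4],[0.5,-1.3,-30],0.5],[[0,0,0.4],[0.5,-1.3,-60],0.5],[[0,0,0.4],[0.5,-1.3,-85],0.5],[[0,0,0.4],[0.5,-1.3,-96],0.5],[[0,0,0.4],[0.5,-1.3,-100],0.5],[[0,0,0.4],[0.5,-1.3,-100],0.5]])

```text
time: 1.7
tool_pos: [493.3, -229.9, 4.1]
tcp_rot: [-1.121, 1.34, -1.338]
contact_force: [0.1, 0.0, 1.0]
opening: 42.6
```

```bash
python3 w.py w2
```

```text
1.7 [ 493.31 -229.87    4.12] xyaw -100.19 F [0.09 0.01 1.05] 42.642395748584065 [-0.44  0.38 -0.45  0.74 -0.    2.88]
```

View pics/w2.png

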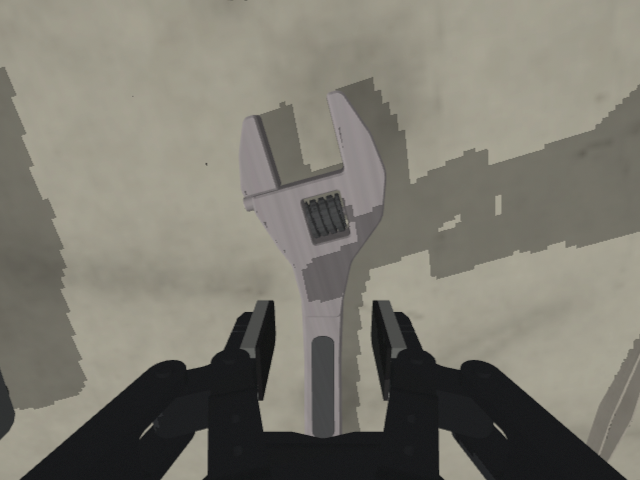

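The wrench handle (column 323) is centred between the pads, which are at 273 and 375. I'll close on it.

play_rows(moves=[[[0,0,0],[0,0,0],0],[[0,0,0],[0,0,0],0],[[0,0,0],[0,0,0],0],[[0,0,0],[0,0,0],0],[[0,0,0],[0,0,0],0],[[0,0,0],[0,0,0],0]])

```text
time: 2.25
tool_pos: [494.3, -229.3, 4.7]
tcp_rot: [-1.12, 1.338, -1.338]
contact_force: [-0.0, 0.5, 0.6]
opening: -0.1
```

```bash
python3 w.py w3
```

```text
2.25 [ 494.35 -229.29    4.67] xyaw -100.11 F [-0.01  0.54  0.6 ] -0.05871917735844885 [-0.43  0.37 -0.45  0.74 -0.    2.88]
```

View pics/w3.png

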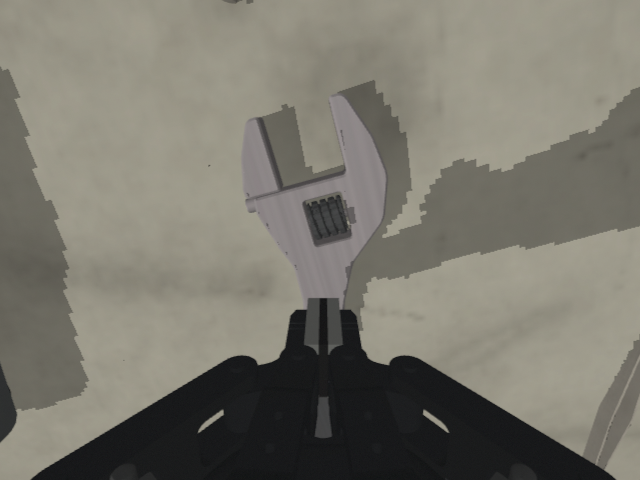

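```bash
python3 - <<'E'
from h import *
s=np.load("pics/w3s.npz");K,T=campose("wrist",s);D=np.load("pics/w3.npy");C=env.calibration("wrist")["T_tool_cam"]
for u,v in [(312,302),(334,302),(312,310),(316,320),(336,340),(320,285),(298,320),(290,250),(200,250),(323,400),(323,430)]:
    print((u,v),"tool",dep(K,C,u,v,D).round(1),"world",dep(K,T,u,v,D).round(1))
s=np.load("pics/w2s.npz");K,T=campose("wrist",s);D=np.load("pics/w2.npy")
print()
for u,v in [(268,310),(265,303),(380,310),(262,370),(320,320),(290,330)]:
    print((u,v),"tool",dep(K,C,u,v,D).round(1),"world",dep(K,T,u,v,D).round(1))
E
```

```text
(312, 302) tool [ -4.4 -34.3  10.1] world [ 505.  -226.7   39. ]
(334, 302) tool [  4.7 -35.2  10.6] world [ 503.9 -235.8   39.8]
(312, 310) tool [ -4.2 -40.8  10. ] world [ 505.  -226.9   45.5]
(316, 320) tool [ -2.5 -48.6  10.1] world [ 504.8 -228.6   53.3]
(336, 340) tool [  4.7 -61.3   9.8] world [ 503.2 -235.6   66. ]
(320, 285) tool [-1.3 -9.5  6. ] world [ 500.5 -229.1   14.1]
(298, 320) tool [ -9.9 -41.3   5.7] world [ 501.7 -220.5   46. ]
(290, 250) tool [-15.3  -9.4  24.1] world [ 520.8 -218.4   14.1]
(200, 250) tool [-63.    5.5  18.7] world [ 523.8 -170.5   -0.8]
(323, 400) tool [  0.2  -6.2 -66.4] world [ 428.9 -217.8   10.9]
(323, 430) tool [  0.2  -7.6 -86.6] world [ 409.1 -214.2   12.2]

(268, 310) tool [-21.9 -40.9  10.1] world [ 507.1 -210.2   45. ]
(265, 303) tool [-23.9 -35.3  10.2] world [ 507.6 -208.2   39.4]
(380, 310) tool [ 23.1 -40.2   9.7] world [ 498.8 -254.4   44.3]
(262, 370) tool [-21.3 -63.3  -1.1] world [ 496.1 -208.7   67.4]
(320, 320) tool [ -1.3  -7.7 -14.5] world [ 479.3 -226.    11.9]
(290, 330) tool [-18.1   4.4 -28. ] world [ 4.689e+02 -2.071e+02 -2.000e-01]
```

```bash
python3 - <<'E'
from h import *
p,d=env.snapshot("side");p=np.ascontiguousarray(p[:,:,::-1]);cv2.imwrite("pics/s1.png",p);np.save("pics/s1.npy",d)
s=env.observe();K,T=campose("side");u,v=proj(K,T,s["tool_pos"]);print(u,v)
q=p.copy();cv2.circle(q,(int(round(u)),int(round(v))),2,(0,0,255),-1)
crop(q,340,110,480,270,5 if 0 else 4,"pics/s1c.png")
p,d=env.snapshot("top");p=np.ascontiguousarray(p[:,:,::-1]);crop(p,330,220,460,360,4,"pics/t1c.png")
E
```

```text
408.13599802640516 241.21490614345092
```

View pics/s1c.png

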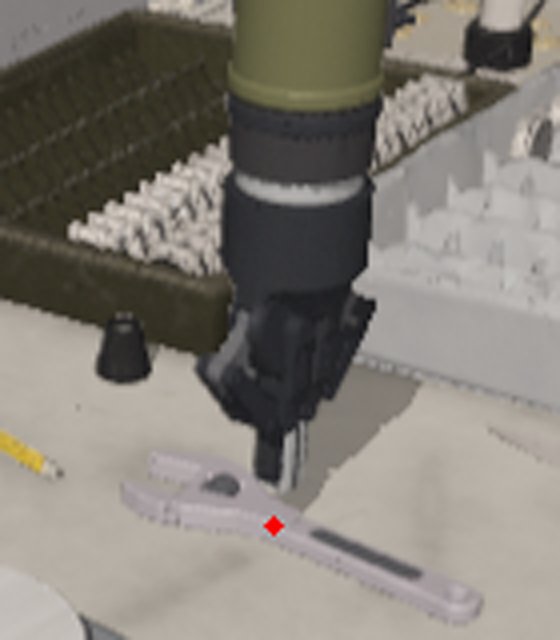

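The side view shows the shut fingertips hovering about 22 mm above the handle, although the reported TCP is at z=4.7. The wrist depth also puts the finger end well behind the TCP. So the real finger end lies well short of the stated TCP. I'll open a little, go lower and feel for contact.

play_rows(moves=[[[0,0,0],[0,0,0],0.4],[[0,0,0],[0,0,0],0.4],[[0,0,0],[0,0,-4],0.4],[[0,0,0],[0,0,-8],0.4],[[0,0,0],[0,0,-12],0.4],[[0,0,0],[0,0,-15],0.4],[[0,0,0],[0,0,-15],0.4],[[0,0,0],[0,0,-15],0.4]])

```text
time: 3.07
tool_pos: [493.9, -229.1, -11.0]
tcp_rot: [-1.121, 1.339, -1.338]
contact_force: [0.4, -0.4, 0.6]
opening: 34.4
```

```bash
cat > sd.py <<'E'
import sys
from h import *
n=sys.argv[1];x0,y0,x1,y1,f=map(int,sys.argv[2:7])
s=env.observe();p,d=env.snapshot("side");p=np.ascontiguousarray(p[:,:,::-1]);np.save(f"pics/{n}.npy",d);cv2.imwrite(f"pics/{n}f.png",p)
print(s["time"],s["tool_pos"].round(2),s["contact_force"].round(2),s["opening"])
crop(p,x0,y0,x1,y1,f,f"pics/{n}.png")
E
python3 sd.py s2 360 170 460 270 6
```

```text
3.0667 [ 493.89 -229.14  -11.01] [ 0.39 -0.44  0.61] 34.35591237592379
```

View pics/s2.png

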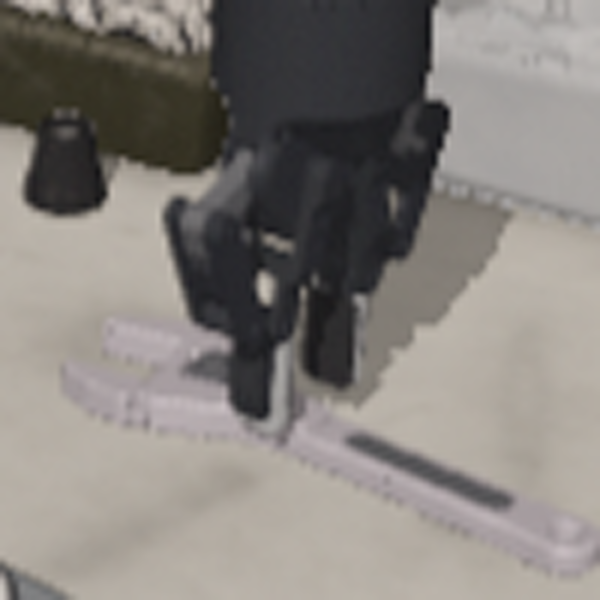

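```bash
python3 - <<'E'
from h import *
K,T=campose("side")
D=np.load("pics/s2.npy")
for z in (0,10,15,20,25): print(z,[proj(K,T,(x,y,z)).round(1) for x,y in [(497,-211),(486,-209),(508,-213),(491,-247),(480,-245)]])
for u,v in [(401,238),(403,239),(405,240),(406,236),(400,230),(415,230),(414,232)]: print(u,v,dep(K,T,u,v,D).round(1))
E
```

```text
0 [array([402.9, 246.3]), array([407. , 248.1]), array([398.9, 244.4]), array([413.1, 239.9]), array([417.2, 241.7])]
10 [array([403.2, 242.3]), array([407.3, 244.1]), array([399.1, 240.5]), array([413.4, 236. ]), array([417.5, 237.8])]
15 [array([403.3, 240.3]), array([407.5, 242.1]), array([399.2, 238.5]), array([413.5, 234. ]), array([417.7, 235.8])]
20 [array([403.4, 238.3]), array([407.6, 240.1]), array([399.3, 236.5]), array([413.7, 232.1]), array([417.8, 233.8])]
25 [array([403.6, 236.3]), array([407.7, 238.1]), array([399.5, 234.5]), array([413.8, 230.1]), array([418. , 231.8])]
401 238 [ 498.  -201.2   25.2]
403 239 [ 493.  -201.    24.4]
405 240 [ 490.3 -205.4   20.7]
406 236 [ 489.3 -206.8   30.2]
400 230 [ 500.5 -199.4   44.8]
415 230 [ 487.9 -246.3   26.5]
414 232 [ 491.7 -249.9   18.5]
```

play_rows(moves=[[[0,0,0],[0,0,-4],0.4],[[0,0,0],[0,0,-8],0.4],[[0,0,0],[0,0,-10],0.4],[[0,0,0],[0,0,-11],0.4],[[0,0,0],[0,0,-11],0.4]])

```text
time: 3.53
tool_pos: [493.9, -229.1, -22.0]
tcp_rot: [-1.121, 1.339, -1.338]
contact_force: [-0.5, -0.4, 0.2]
opening: 34.1
```

```bash
python3 sd.py s3 360 170 460 270 6
```

```text
3.5333 [ 493.9  -229.13  -22.  ] [-0.49 -0.41  0.17] 34.14459248086634
```

View pics/s3.png

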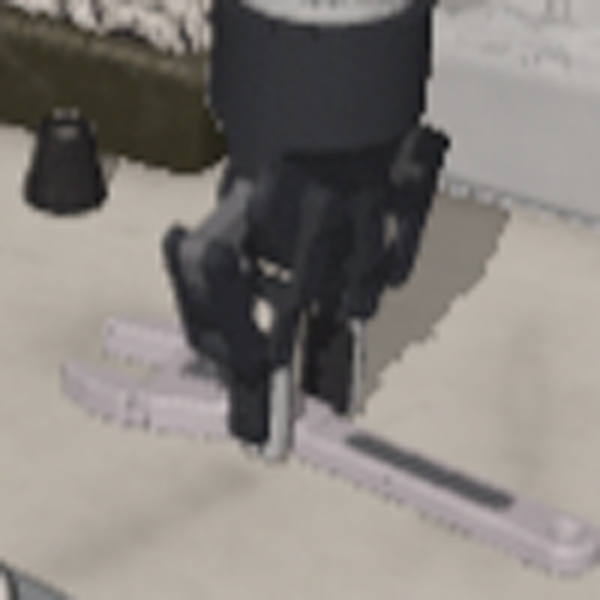

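play_rows(moves=[[[0,0,0],[0,0,0],0],[[0,0,0],[0,0,0],0],[[0,0,0],[0,0,0],0],[[0,0,0],[0,0,0],0],[[0,0,0],[0,0,0],0]])

```text
time: 4.0
tool_pos: [494.3, -229.4, -21.2]
tcp_rot: [-1.12, 1.338, -1.339]
contact_force: [-1.3, 0.6, 5.5]
opening: 18.8
```

play_rows(moves=[[[0,0,0],[0,0,2],0],[[0,0,0],[0,0,6],0],[[0,0,0],[0,0,14],0],[[0,0,0],[0,0,28],0],[[0,0,0],[0,0,45],0],[[0,0,0],[0,0,65],0],[[0,0,0],[0,0,80],0],[[0,0,0],[0,0,95],0],[[0,0,0],[0,0,105],0],[[0,0,0],[0,0,105],0]])

```text
time: 4.83
tool_pos: [495.8, -230.0, 85.9]
tcp_rot: [-1.119, 1.335, -1.341]
contact_force: [-0.2, -1.1, -2.8]
opening: 18.7
```

```bash
python3 w.py w4; python3 sd.py s4 340 110 480 250 4
```

```text
4.8333 [ 495.79 -230.     85.92] xyaw -100.12 F [-0.21 -1.11 -2.83] 18.720393480609218 [-0.43  0.29 -0.36  0.92  0.    2.88]
4.8833 [ 495.12 -229.68   84.51] [-0.2   0.03 -3.02] 18.79877742892741
```

View pics/w4.png

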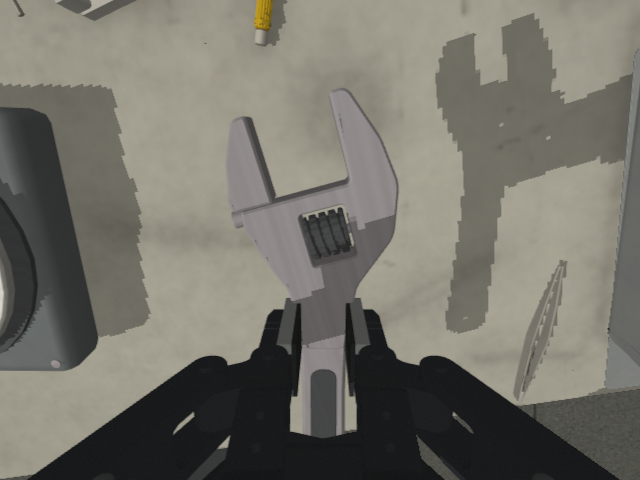

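View pics/s4.png

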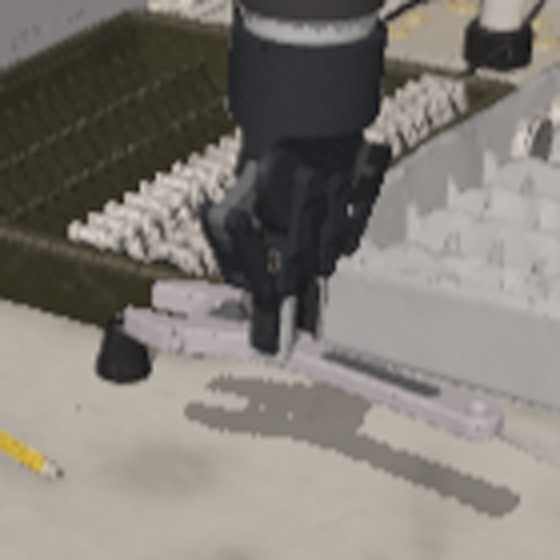

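```bash
python3 - <<'E'
from h import *
C=env.calibration("wrist")["T_tool_cam"]
for n in("w2","w4"):
    s=np.load(f"pics/{n}s.npz");K,T=campose("wrist",s);D=np.load(f"pics/{n}.npy");print(n,s["tool_pos"])
    for u,v in [(245,140),(360,140),(375,190),(270,220),(300,250),(325,275),(324,310),(314,360),(314,400),(310,425)]:
        print((u,v),"tool",dep(K,C,u,v,D).round(1),"world",dep(K,T,u,v,D).round(1))
E
```

```text
w2 [ 493.31065317 -229.87360097    4.12107428]
(245, 140) tool [-32.9  -9.9  74. ] world [ 572.  -210.6   13.9]
(360, 140) tool [16.  -8.9 73.9] world [ 563.2 -258.7   13. ]
(375, 190) tool [ 23.1 -11.   52.8] world [ 541.2 -261.9   15.1]
(270, 220) tool [-23.8 -10.8  39.1] world [ 536.  -213.3   14.8]
(300, 250) tool [-10.6  -9.4  24.1] world [ 518.9 -223.7   13.5]
(325, 275) tool [  1.1 -10.2  11.6] world [ 504.6 -233.1   14.3]
(324, 310) tool [ 0.7 -9.6 -7.7] world [ 485.7 -229.2   13.7]
(314, 360) tool [ -4.6  -7.2 -39.1] world [ 455.6 -218.4   11.3]
(314, 400) tool [ -4.8  -7.5 -65.3] world [ 429.9 -213.6   11.7]
(310, 425) tool [ -7.3  -6.9 -83.6] world [ 412.3 -207.9   11.1]
w4 [ 495.79308775 -230.00064867   85.91915644]
(245, 140) tool [-27.8 -34.6  75.3] world [ 574.7 -215.8  120.8]
(360, 140) tool [ 13.5 -33.7  75.3] world [ 567.4 -256.5  119.9]
(375, 190) tool [ 19.6 -34.8  57.3] world [ 548.6 -259.4  120.9]
(270, 220) tool [-20.4 -33.3  45.3] world [ 543.9 -217.8  119.4]
(300, 250) tool [ -8.9 -34.9  33.5] world [ 530.2 -227.1  121. ]
(325, 275) tool [  1.  -35.3  22.8] world [ 518.  -234.9  121.3]
(324, 310) tool [  0.6 -34.7   6.6] world [ 502.  -231.7  120.7]
(314, 360) tool [ -3.8 -33.4 -19.4] world [ 477.3 -222.8  119.2]
(314, 400) tool [ -4.  -33.4 -41.6] world [ 455.4 -218.7  119.1]
(310, 425) tool [ -6.1 -33.3 -56.6] world [ 441.1 -214.   119. ]
```

The wrench is held level: the head top is at z≈120.5, which puts the underside about 20 mm above the reported TCP. Next I'll move over to the machine, jaws facing the nut.

play_rows(moves=[[[0,0,4],[-10,30,0],0],[[0,0,10],[-22,65,0],0],[[0,0,16],[-34,103,0],0],[[0,0,21],[-47,140,0],0],[[0,0,25],[-58,175,0],0],[[0,0,25],[-65,202,0],0],[[0,0,25],[-67,211,0],0],[[0,0,25],[-67,211,0],0],[[0,0,25],[-67,211,0],0]])

```text
time: 5.68
tool_pos: [426.9, -18.3, 82.9]
tcp_rot: [-1.322, 1.015, -1.015]
contact_force: [0.3, -0.1, -2.5]
opening: 19.0
```

```bash
python3 w.py w5; python3 - <<'E'
from h import *
p=cv2.imread("pics/w5.png");crop(p,200,20,420,290,3 if 0 else 2,"pics/w5c.png")
E
```

```text
5.6833 [426.93 -18.33  82.85] xyaw -75.05 F [ 0.3  -0.09 -2.51] 18.97650075281829 [-0.04  0.08 -0.63  0.86 -0.    2.84]
```

View pics/w5.png

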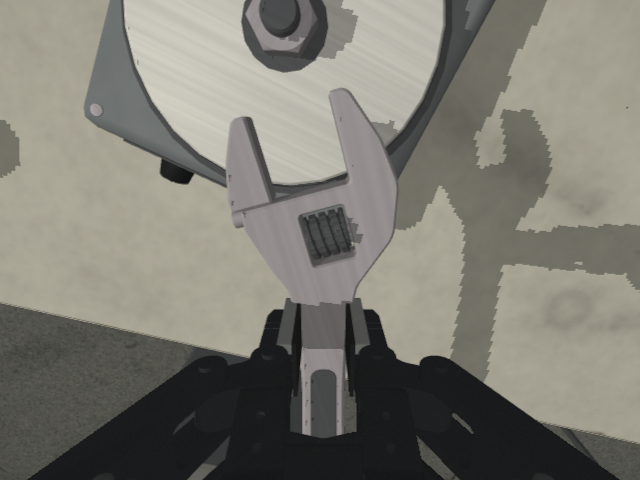

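```bash
python3 - <<'E'
from h import *
p=cv2.imread("pics/w5.png");crop(p,225,0,345,85,6,"pics/w5n.png");crop(p,220,80,400,270,4 if 0 else 3,"pics/w5w.png")
E
```

```text
(no output)
```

View pics/w5n.png

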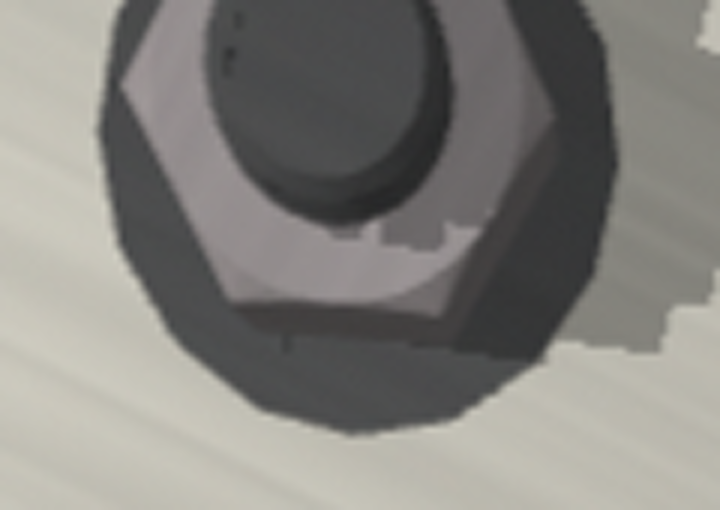

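View pics/w5w.png

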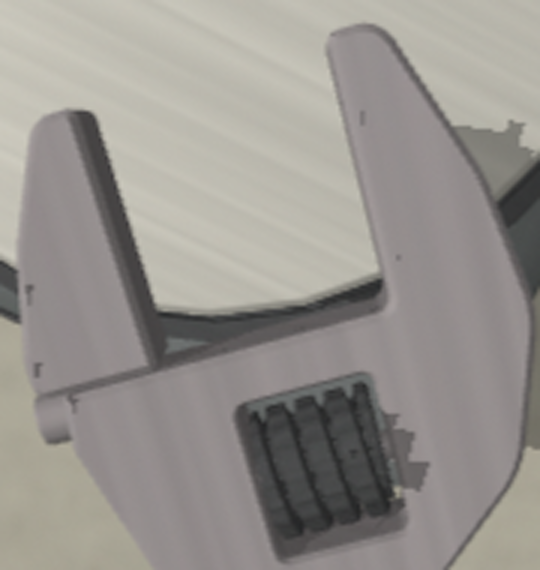

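```bash
python3 - <<'E'
from h import *
s=np.load("pics/w5s.npz");K,T=campose("wrist",s);D=np.load("pics/w5.npy")
for u,v in [(240,60),(300,60),(270,68),(262,40),(290,46),(250,20),(270,10),(240,90),(300,110)]: print((u,v),dep(K,T,u,v,D).round(1))
zn=73
c={}
for n,(u,v) in dict(LL=(263.2,49.8),LR=(298.2,52.4),R=(317.3,19.5),L=(245.2,14.5)).items():
    c[n]=ray(K,T,u,v,zn);print(n,c[n].round(1))
an=lambda a,b:np.degrees(np.arctan2(*(c[b]-c[a])[[1,0]]))
print("L-R",an("L","R"),np.linalg.norm(c["L"]-c["R"]),"LL-LR",an("LL","LR"),np.linalg.norm(c["LL"]-c["LR"]),"L-LL",an("L","LL"),np.linalg.norm(c["L"]-c["LL"]),"R-LR",an("R","LR"),np.linalg.norm(c["R"]-c["LR"]))
print("center",(c["L"]+c["R"])/2)
# wrench
zt=T[2,3]*0+s["tool_pos"][2]+34.3
f={k:ray(K,T,220+x/3-.3,80+y/3-.3,zt) for k,(x,y) in dict(F0=(340,110),F1=(381,285),S0=(80,140),S1=(150,360),B0=(160,365),B1=(383,305)).items()}
for k in f: print(k,f[k].round(1))
for a,b in (("F1","F0"),("S1","S0"),("B1","B0")):
    d=f[b]-f[a];print(a,b,np.degrees(np.arctan2(d[1],d[0])))
w=ray(K,T,327,235,zt+3);print("worm",w.round(1))
h0=ray(K,T,322.5,350,zt-2);h1=ray(K,T,323,420,zt-2);d=h1-h0;print("handle",h0,h1,np.degrees(np.arctan2(d[1],d[0]))-165)
E
```

```text
(240, 60) [522.2  48.8  57.7]
(300, 60) [529.6  20.7  58.4]
(270, 68) [522.5  34.1  57.8]
(262, 40) [531.   37.1  74.6]
(290, 46) [532.2  25.1  72.4]
(250, 20) [537.2  43.7  74.2]
(270, 10) [541.2  34.5  83.6]
(240, 90) [509.   46.4  57.3]
(300, 110) [507.6  15.4  57.7]
LL [527.6  36.1  73. ]
LR [530.6  20.9  73. ]
R [545.1  16.   73. ]
L [538.9  46.4  73. ]
L-R -78.52576027498193 31.040269739112254 LL-LR -78.87693187538076 15.482896727225713 L-LL -137.74211408182467 15.26923339482472 R-LR 161.10324889343784 15.314382098900689
center [542.02320852  31.16082707  73.        ]
F0 [508.3  -0.  117.2]
F1 [490.  -10.3 117.2]
S0 [497.2  28.8 117.2]
S1 [473.4  15.2 117.2]
B0 [473.1  13.9 117.2]
B1 [487.7 -11.3 117.2]
F1 F0 29.352579281113567
S1 S0 29.78712976536084
B1 B0 120.06285717235868
worm [466.4  -9.1 120.2]
handle [412.42387482 -21.71884463 115.15449613] [374.16439226 -32.15500515 115.15449613] -329.74243341892924
```

The nut centre is at (542.0, 31.2) with flats at 41.4°. The wrench seat is at (497.8, 9.7), yaw 29.9°, with the opening about 30.4 mm. I'll hover the jaws over the nut.

play_rows(moves=[[[0,0,4],[15,2,0],0],[[0,0,8],[35,4,0],0],[[0,0,11.5],[50,6.5,-3],0],[[0,0,11.5],[53,7.5,-9],0],[[0,0,11.5],[53,7.5,-14],0],[[0,0,11.5],[53,7.5,-14],0],[[0,0,11.5],[53,7.5,-14],0]])

```text
time: 6.32
tool_pos: [478.3, -11.4, 68.4]
tcp_rot: [-1.394, 0.867, -0.863]
contact_force: [0.4, 0.7, -3.1]
opening: 19.1
```

```bash
python3 w.py w6; python3 - <<'E'
from h import *
p=cv2.imread("pics/w6.png");crop(p,220,70,400,260,3,"pics/w6c.png")
E
```

```text
6.3167 [478.34 -11.4   68.42] xyaw -63.73 F [ 0.42  0.68 -3.05] 19.06716405396612 [-0.02  0.19 -0.53  0.85 -0.    2.66]
```

View pics/w6c.png

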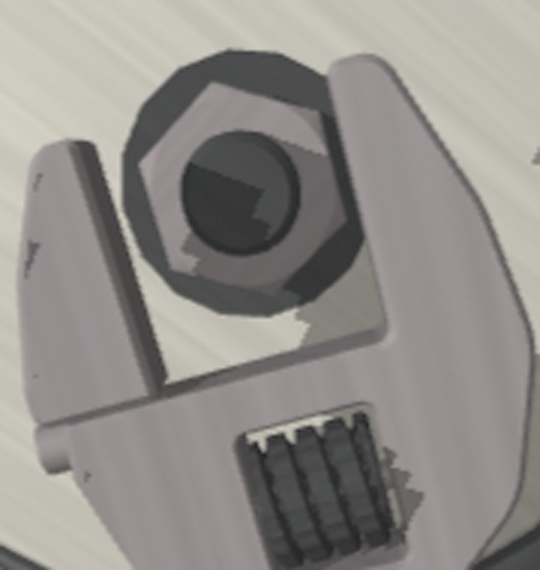

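```bash
cat > an.py <<'E'
from h import *
def an(name,off,sc,nc,jw,zn=73,dy=34.3):
    s=np.load(f"pics/{name}s.npz");K,T=campose("wrist",s)
    o=lambda x,y:(off[0]+x/sc-.33,off[1]+y/sc-.33)
    c=np.array([ray(K,T,*o(*p),zn)[:2] for p in nc]) # 6 in order
    nut=np.mean([(c[i]+c[i+3])/2 for i in range(3)],0)
    a=[np.degrees(np.arctan2(*(c[i+3]-c[i])[::-1])) for i in range(3)]
    print("nut",nut.round(2),"axes mod60",np.mod(a,60).round(1),"diam",[np.linalg.norm(c[i+3]-c[i]).round(1) for i in range(3)])
    zt=s["tool_pos"][2]+dy
    f={k:ray(K,T,*o(*p),zt)[:2] for k,p in jw.items()}
    ang=lambda a,b:np.degrees(np.arctan2(*(f[b]-f[a])[::-1]))
    yF,yS,yB=ang("F1","F0"),ang("S1","S0"),ang("B1","B0")-90
    print("yaws",yF,yS,yB);y=np.radians(np.mean([yF,yS,yB]));ex=np.array([np.cos(y),np.sin(y)]);ey=np.array([-ex[1],ex[0]])
    m=lambda a,b:(f[a]+f[b])/2
    yf=(m("F0","F1")-nut)@ey; ys=(m("S0","S1")-nut)@ey; xb=(m("B0","B1")-nut)@ex
    print("yaw",np.degrees(y),"rel nut: fixed",yf.round(2),"slide",ys.round(2),"bottom x",xb.round(2),"opening",(ys-yf).round(2))
    print("want fixed = -slide, shift along ey by",(-(yf+ys)/2).round(2),"ex",ex,"ey",ey)
E
python3 - <<'E'
from an import *
an("w6",(220,70),3,[(138,160),(210,83),(322,122),(347,215),(278,290),(172,268)],dict(F0=(340,140),F1=(381,315),S0=(80,165),S1=(150,385),B0=(165,388),B1=(375,337)))
E
```

```text
nut [542.61  31.31] axes mod60 [42.  44.2 38.8] diam [np.float64(31.1), np.float64(30.2), np.float64(30.1)]
yaws 40.67857276401216 41.12106411668182 39.985799919414944
yaw 40.59514560003631 rel nut: fixed -14.37 slide 15.92 bottom x -19.82 opening 30.28
want fixed = -slide, shift along ey by -0.77 ex [0.75932644 0.65070989] ey [-0.65070989  0.75932644]
```

play_rows(moves=[[[0,0,0.5],[0.8,-0.9,-1],0],[[0,0,0.5],[0.8,-0.9,-5],0],[[0,0,0.5],[0.8,-0.9,-10],0],[[0,0,0.5],[0.8,-0.9,-15],0],[[0,0,0.5],[0.8,-0.9,-18],0],[[0,0,0.5],[0.8,-0.9,-20],0],[[0,0,0.5],[0.8,-0.9,-22],0],[[0,0,0.5],[0.8,-0.9,-22],0]])

```text
time: 7.03
tool_pos: [480.7, -11.6, 46.9]
tcp_rot: [-1.396, 0.858, -0.857]
contact_force: [-0.5, -0.2, -2.3]
opening: 18.7
```

```bash
python3 w.py w7; python3 - <<'E'
from h import *
p=cv2.imread("pics/w7.png");crop(p,220,70,400,260,3,"pics/w7c.png")
E
```

```text
7.0333 [480.66 -11.61  46.92] xyaw -63.12 F [-0.49 -0.18 -2.33] 18.71860129801263 [-0.02  0.22 -0.56  0.79  0.    2.65]
```

View pics/w7c.png

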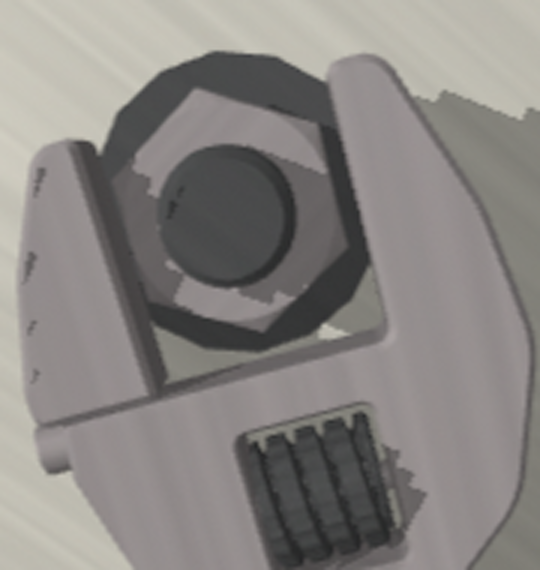

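```bash
python3 - <<'E'
from an import *
an("w7",(220,70),3,[(110,185),(192,90),(322,122),(348,240),(270,330),(148,302)],dict(F0=(340,140),F1=(381,315),S0=(80,165),S1=(150,385),B0=(165,388),B1=(375,337)))
E
```

```text
nut [542.56  31.34] axes mod60 [44.2 44.3 41.2] diam [np.float64(30.8), np.float64(30.8), np.float64(31.6)]
yaws 41.284066796621524 41.74999247239882 40.58067072721224
yaw 41.20490999874419 rel nut: fixed -15.25 slide 15.06 bottom x -18.17 opening 30.31
want fixed = -slide, shift along ey by 0.1 ex [0.75235846 0.65875394] ey [-0.65875394  0.75235846]
```

The jaws are centred on the nut, with the faces at -15.25 and +15.06 from its centre. I'll lower gently now.

play_rows(moves=[[[0,0,0.5],[0,0,-2],0],[[0,0,0.5],[0,0,-4],0],[[0,0,0.5],[0,0,-6],0],[[0,0,0.5],[0,0,-7],0],[[0,0,0.5],[0,0,-8],0],[[0,0,0.5],[0,0,-8.5],0],[[0,0,0.5],[0,0,-8.5],0]])

```text
time: 7.67
tool_pos: [480.9, -11.7, 38.8]
tcp_rot: [-1.398, 0.851, -0.85]
contact_force: [-0.3, 0.6, -2.2]
opening: 19.3
```

play_rows(moves=[[[0,0,0],[0,0,-0.5],0],[[0,0,0],[0,0,-1],0],[[0,0,0],[0,0,-1],0]])

```text
time: 7.92
tool_pos: [481.0, -11.7, 37.9]
tcp_rot: [-1.398, 0.85, -0.851]
contact_force: [-0.7, 0.3, -2.3]
opening: 19.1
```

play_rows(moves=[[[0,0,0],[0,0,-0.5],0],[[0,0,0],[0,0,-1],0],[[0,0,0],[0,0,-1],0]])

```text
time: 8.17
tool_pos: [481.0, -11.7, 36.9]
tcp_rot: [-1.398, 0.85, -0.85]
contact_force: [0.4, -0.5, -2.5]
opening: 19.0
```

play_rows(moves=[[[0,0,0],[0,0,-0.5],0],[[0,0,0],[0,0,-1],0],[[0,0,0],[0,0,-1],0]])

```text
time: 8.42
tool_pos: [481.1, -11.7, 36.6]
tcp_rot: [-1.398, 0.85, -0.851]
contact_force: [-3.2, -0.4, 6.3]
opening: 19.0
```

```bash
python3 w.py w8;python3 sd.py s8 250 190 430 330 4
```

```text
8.4167 [481.06 -11.71  36.62] xyaw -62.62 F [-3.15 -0.36  6.34] 18.99670163829402 [-0.02  0.23 -0.57  0.77 -0.    2.64]
8.4667 [481.06 -11.73  36.6 ] [-2.86 -0.78  6.61] 18.86308484624022
```

View pics/w8.png

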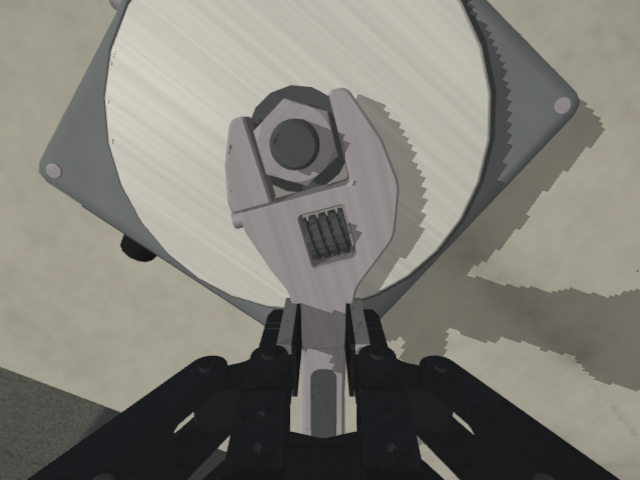

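View pics/s8.png

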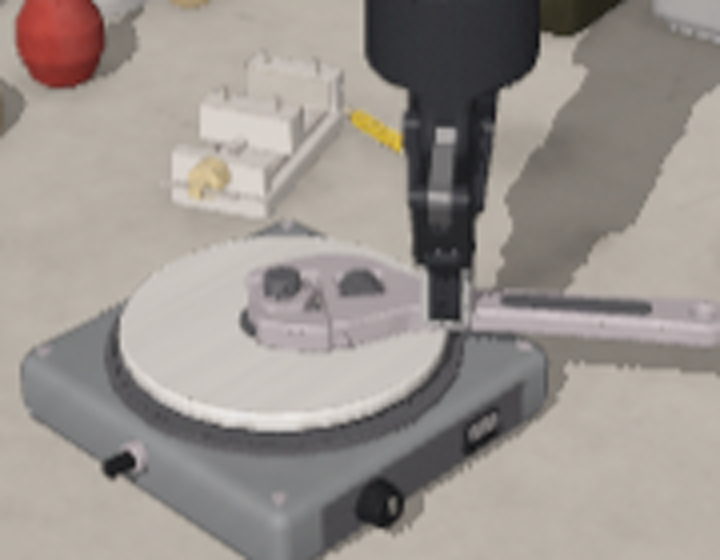

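It touched down with a net load of about 9 N. I'll ease off 0.4 mm and then let go.

play_rows(moves=[[[0,0,0],[0,0,0.4],0],[[0,0,0],[0,0,0.4],0.35],[[0,0,0],[0,0,0.4],0.45],[[0,0,0],[0,0,0.4],0.45],[[0,0,0],[0,0,0.4],0.45]])

```text
time: 8.93
tool_pos: [481.2, -11.7, 36.3]
tcp_rot: [-1.398, 0.85, -0.851]
contact_force: [0.6, -0.5, 0.1]
opening: 38.4
```

```bash
python3 w.py w9; python3 - <<'E'
from h import *
p=cv2.imread("pics/w9.png");crop(p,200,70,440,260,3,"pics/w9c.png")
s=np.load("pics/w9s.npz");K,T=campose("wrist",s);D=np.load("pics/w9.npy")
for u,v in [(240,150),(360,140),(375,190),(270,220),(325,275),(324,320),(312,380),(310,425)]: print((u,v),dep(K,T,u,v,D).round(1))
E
```

```text
8.9333 [481.19 -11.68  36.29] xyaw -62.62 F [ 0.6  -0.45  0.09] 38.428899066260165 [-0.02  0.23 -0.57  0.77 -0.    2.64]
(240, 150) [531.1  48.4  71.2]
(360, 140) [554.1  11.8  73. ]
(375, 190) [540.9  -2.1  71.4]
(270, 220) [512.3  27.8  71.3]
(325, 275) [502.   -1.4  72.2]
(324, 320) [483.1 -10.7  71.5]
(312, 380) [452.5 -20.5  70.4]
(310, 425) [428.4 -31.5  70.1]
```

View pics/w9c.png

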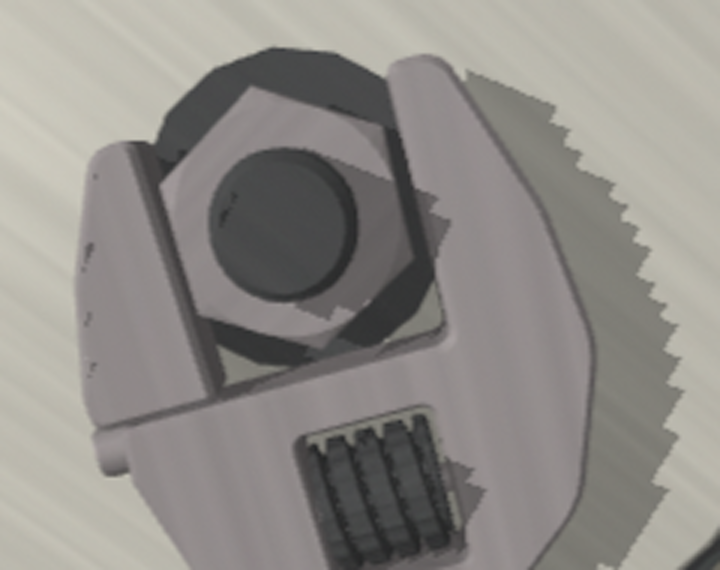

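```bash
python3 - <<'E'
from an import *
an("w9",(200,70),3,[(160,188),(250,87),(388,128),(413,250),(335,345),(205,315)],dict(F0=(400,140),F1=(441,315),S0=(138,165),S1=(208,380),B0=(225,388),B1=(435,337)),dy=72-36.3)
s=np.load("pics/w9s.npz");K,T=campose("wrist",s)
print(ray(K,T,200+383/3-.3,70+488/3-.3,74.5), s["tool_pos"])
E
```

```text
nut [542.79  31.04] axes mod60 [44.  45.  41.4] diam [np.float64(30.5), np.float64(30.8), np.float64(30.7)]
yaws 41.7785581185967 42.63671697049352 41.069280681956684
yaw 41.82818525701563 rel nut: fixed -14.55 slide 15.59 bottom x -17.49 opening 30.15
want fixed = -slide, shift along ey by -0.52 ex [0.74514803 0.66689911] ey [-0.66689911  0.74514803]
[518.93378441   6.45862125  74.5       ] [481.18632597 -11.68095139  36.28598171]
```

play_rows(moves=[[[0,0,0],[0,0,10],0.45],[[0,0,0],[0,0,30],0.45],[[0,0,2],[0,0,50],0.3],[[0,0,8],[10,4,50],0],[[0,0,15],[25,10,50],0],[[0,0,15],[29.9,12.1,45],0],[[0,0,15],[29.9,12.1,32],0],[[0,0,15],[29.9,12.1,24],0],[[0,0,15],[29.9,12.1,24],0],[[0,0,15],[29.9,12.1,24],0]])

```text
time: 9.82
tool_pos: [509.5, 0.3, 59.6]
tcp_rot: [-1.472, 0.652, -0.649]
contact_force: [-0.5, 0.3, 0.3]
opening: 0.4
```

```bash
python3 w.py w10;python3 sd.py s10 250 190 430 330 4
```

```text
9.8167 [5.0951e+02 3.2000e-01 5.9550e+01] xyaw -47.71 F [-0.46  0.26  0.28] 0.35823936890082675 [ 0.    0.26 -0.48  0.84 -0.    2.4 ]
9.8667 [5.1014e+02 3.0000e-01 6.0100e+01] [-0.02 -0.34  0.19] 0.21735407599566697
```

View pics/w10.png

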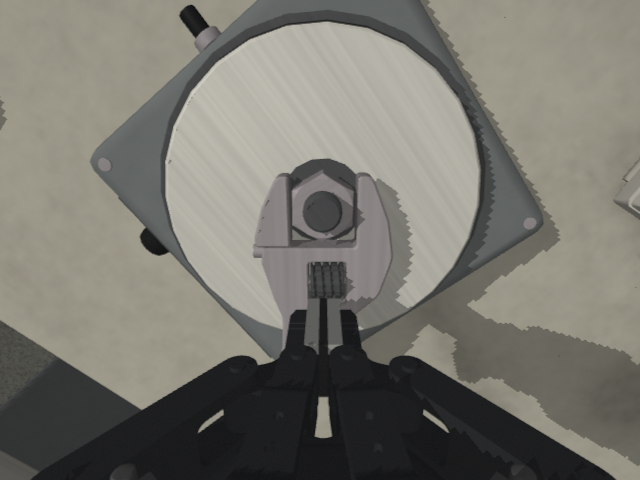

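View pics/s10.png

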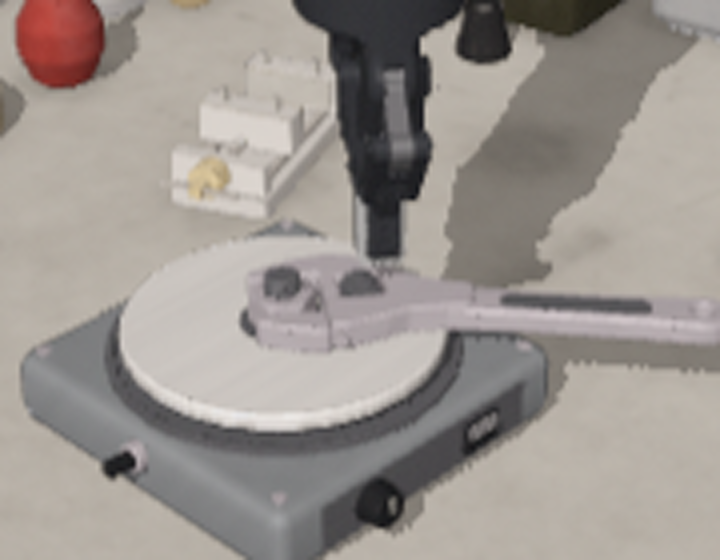

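play_rows(moves=[[[0,0,0],[1.5,1.3,-1.5],0],[[0,0,0],[1.5,1.3,-3],0],[[0,0,0],[1.5,1.3,-4],0],[[0,0,0],[1.5,1.3,-4],0]])

```text
time: 10.25
tool_pos: [512.3, 1.7, 56.2]
tcp_rot: [-1.472, 0.65, -0.649]
contact_force: [0.1, -0.3, -0.6]
opening: 0.1
```

play_rows(moves=[[[0,0,0],[0,0,-0.5],0],[[0,0,0],[0,0,-1],0],[[0,0,0],[0,0,-1],0]])

```text
time: 10.5
tool_pos: [512.3, 1.7, 55.2]
tcp_rot: [-1.472, 0.649, -0.649]
contact_force: [0.3, 0.4, 0.1]
opening: 0.2
```

play_rows(moves=[[[0,0,0],[0,0,-0.5],0],[[0,0,0],[0,0,-1],0],[[0,0,0],[0,0,-1],0]])

```text
time: 10.75
tool_pos: [512.3, 1.7, 54.2]
tcp_rot: [-1.472, 0.649, -0.649]
contact_force: [0.7, 0.9, 0.0]
opening: -0.1
```

play_rows(moves=[[[0,0,0],[0,0,-0.5],0],[[0,0,0],[0,0,-1],0],[[0,0,0],[0,0,-1],0]])

```text
time: 11.0
tool_pos: [512.3, 1.7, 53.2]
tcp_rot: [-1.472, 0.649, -0.649]
contact_force: [-0.8, -0.3, 0.1]
opening: -0.2
```

```bash
python3 sd.py s11 300 200 380 290 8
```

```text
11.0 [512.31   1.71  53.21] [-0.81 -0.31  0.1 ] -0.24056364166780725
```

View pics/s11.png

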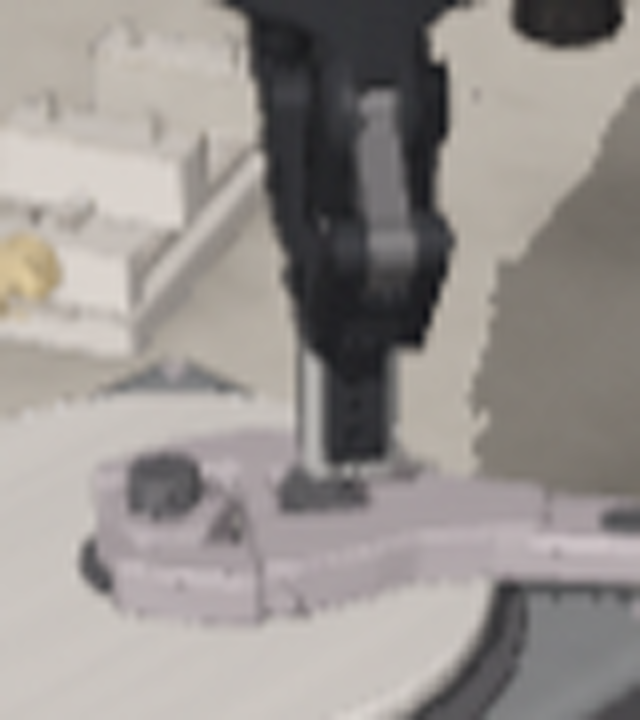

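play_rows(moves=[[[0,0,0],[0,0,-0.5],0],[[0,0,0],[0,0,-1],0],[[0,0,0],[0,0,-1],0]])

```text
time: 11.3
tool_pos: [512.3, 1.7, 52.2]
tcp_rot: [-1.472, 0.649, -0.649]
contact_force: [0.3, 0.8, -0.0]
opening: -0.1
```

play_rows(moves=[[[0,0,0],[0,0,-0.5],0],[[0,0,0],[0,0,-1],0],[[0,0,0],[0,0,-1],0]])

```text
time: 11.55
tool_pos: [512.3, 1.7, 51.2]
tcp_rot: [-1.472, 0.649, -0.649]
contact_force: [1.4, -0.2, -0.5]
opening: 0.2
```

play_rows(moves=[[[0,0,0],[0,0,-0.5],0],[[0,0,0],[0,0,-1],0],[[0,0,0],[0,0,-1],0]])

```text
time: 11.8
tool_pos: [512.3, 1.7, 50.2]
tcp_rot: [-1.472, 0.649, -0.649]
contact_force: [0.8, -0.4, -0.3]
opening: -0.0
```

```bash
python3 sd.py s12 300 200 380 290 8; python3 w.py w12; python3 - <<'E'
from h import *
p=cv2.imread("pics/w12.png");crop(p,240,150,400,350,3,"pics/w12c.png")
E
```

```text
11.8 [512.32   1.73  50.2 ] [ 0.83 -0.41 -0.31] -0.018569680265241636
11.85 [512.34   1.73  50.21] xyaw -47.62 F [0.33 0.66 0.48] 0.1821719622379621 [ 0.    0.27 -0.48  0.82  0.    2.41]
```

View pics/s12.png

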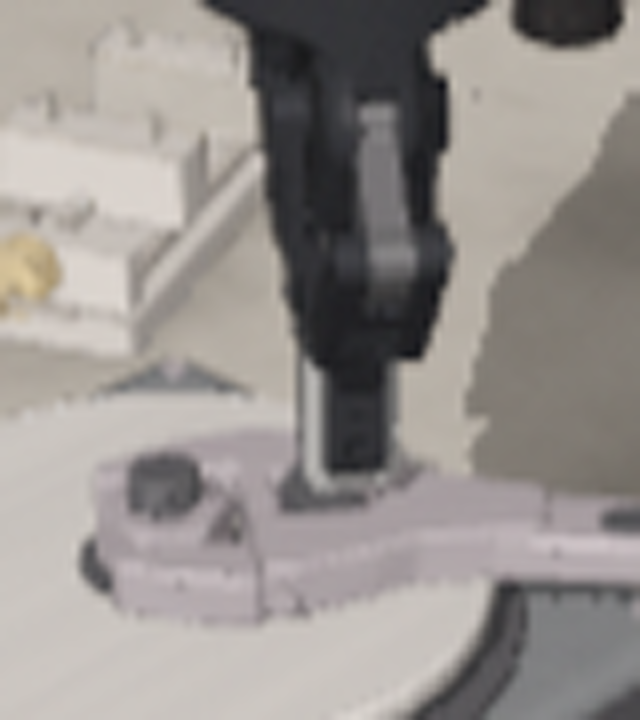

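View pics/w12c.png

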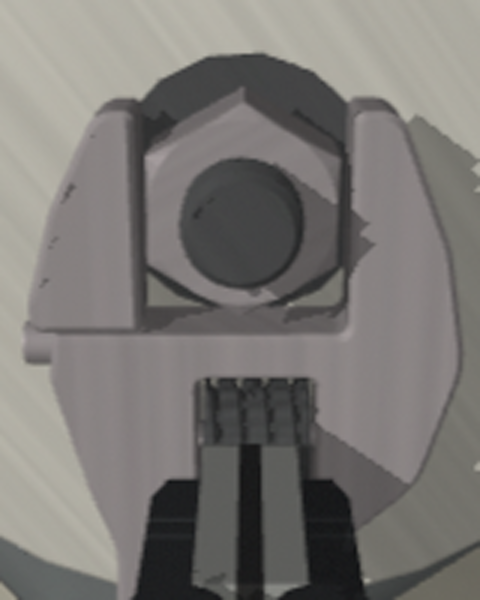

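play_rows(moves=[[[0,0,0],[0,0,-0.5],0],[[0,0,0],[0,0,-1],0],[[0,0,0],[0,0,-1],0]])

```text
time: 12.15
tool_pos: [512.5, 1.7, 49.6]
tcp_rot: [-1.471, 0.649, -0.65]
contact_force: [-0.9, -0.1, 3.4]
opening: -0.2
```

Contact came at TCP z≈49.8, so the real tip is about 26.7 mm above the reported TCP. I'll press to about 9 N and start dragging.

play_rows(moves=[[[0,0,0],[0,0,-0.4],0],[[0,0,0],[0,0,-0.65],0],[[0,0,0],[0,0,-0.65],0]])

```text
time: 12.4
tool_pos: [512.6, 1.7, 49.4]
tcp_rot: [-1.471, 0.649, -0.65]
contact_force: [-2.6, -0.2, 8.4]
opening: 0.2
```

play_rows(moves=[[[0,0,0],[1.5,1.3,0],0],[[0,0,0],[3,2.7,0],0],[[0,0,0],[4.5,4,0],0]])

```text
time: 12.65
tool_pos: [516.0, 4.9, 49.4]
tcp_rot: [-1.474, 0.65, -0.65]
contact_force: [-5.6, -2.6, 12.3]
opening: -0.1
```

play_rows(moves=[[[0,0,0],[1.5,1.3,0.25],0],[[0,0,0],[3,2.7,0.25],0],[[0,0,0],[4.5,4,0.25],0]])

```text
time: 12.9
tool_pos: [520.3, 8.8, 49.4]
tcp_rot: [-1.474, 0.65, -0.649]
contact_force: [-5.4, -2.5, 9.6]
opening: -0.3
```

play_rows(moves=[[[0,0,0],[1.5,1.3,0],0],[[0,0,0],[3,2.7,0],0],[[0,0,0],[4.5,4,0],0]])

```text
time: 13.15
tool_pos: [525.2, 13.2, 49.1]
tcp_rot: [-1.473, 0.65, -0.649]
contact_force: [-0.2, -0.0, 0.6]
opening: -0.0
```

```bash
python3 w.py w13; python3 - <<'E'
from h import *
p=cv2.imread("pics/w13.png");crop(p,240,150,400,350,3,"pics/w13c.png")
E
```

```text
13.15 [525.25  13.21  49.07] xyaw -47.64 F [-0.15 -0.04  0.62] -0.026076779750324932 [ 0.03  0.29 -0.45  0.83 -0.    2.43]
```

View pics/w13c.png

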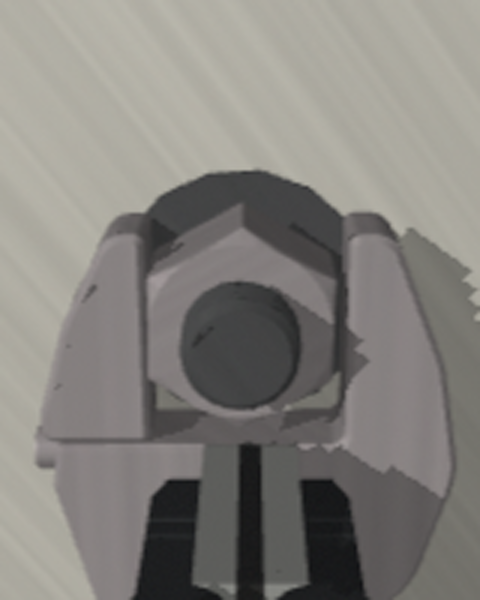

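The stroke closed the jaws by about 1.3 mm, and the finger slid off the worm right at the end. I'll go back and repeat with a shorter overrun.

play_rows(moves=[[[0,0,0],[-2,-1.8,6],0],[[0,0,0],[-10,-9,8],0],[[0,0,0],[-15,-13.3,8],0],[[0,0,0],[-15,-13.3,4],0],[[0,0,0],[-15,-13.3,1.3],0],[[0,0,0],[-15,-13.3,0.2],0],[[0,0,0],[-15,-13.3,-0.1],0],[[0,0,0],[-13.5,-12,-0.1],0],[[0,0,0],[-12,-10.7,-0.05],0],[[0,0,0],[-10.5,-9.4,0],0]])

```text
time: 14.03
tool_pos: [514.3, 3.6, 49.3]
tcp_rot: [-1.474, 0.651, -0.649]
contact_force: [-6.5, -1.9, 12.9]
opening: 0.2
```

play_rows(moves=[[[0,0,0],[1.5,1.3,0.35],0],[[0,0,0],[3,2.7,0.35],0],[[0,0,0],[4.2,3.8,0.35],0],[[0,0,0],[5.2,4.7,0.35],0]])

```text
time: 14.37
tool_pos: [519.1, 8.3, 49.4]
tcp_rot: [-1.474, 0.651, -0.648]
contact_force: [-5.8, -2.6, 12.0]
opening: 0.1
```

```bash
python3 w.py w14; python3 - <<'E'
from h import *
p=cv2.imread("pics/w14.png");crop(p,240,150,400,350,3,"pics/w14c.png")
E
```

```text
14.3667 [519.14   8.34  49.37] xyaw -47.64 F [-5.81 -2.62 12.04] 0.08848441764370896 [ 0.02  0.28 -0.46  0.83 -0.    2.42]
```

View pics/w14c.png

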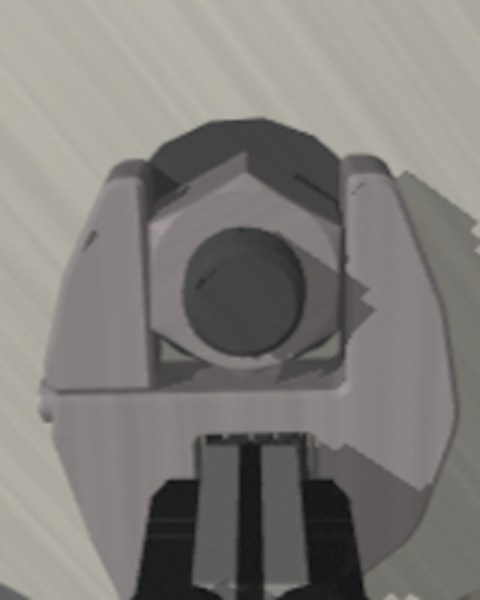

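play_rows(moves=[[[0,0,0],[0,0,5],0],[[0,0,0],[-6,-5.3,7],0],[[0,0,0],[-9.7,-8.6,7],0],[[0,0,0],[-9.7,-8.6,3],0],[[0,0,0],[-9.7,-8.6,1],0],[[0,0,0],[-9.7,-8.6,0.2],0],[[0,0,0],[-9.7,-8.6,0],0],[[0,0,0],[-8.2,-7.3,0],0],[[0,0,0],[-6.7,-6,0],0],[[0,0,0],[-5.2,-4.6,0],0]])

```text
time: 15.25
tool_pos: [514.0, 3.2, 49.3]
tcp_rot: [-1.475, 0.651, -0.649]
contact_force: [-7.0, -4.5, 11.7]
opening: 0.2
```

play_rows(moves=[[[0,0,0],[1.5,1.3,0.25],0],[[0,0,0],[3,2.7,0.25],0],[[0,0,0],[4.2,3.8,0.25],0],[[0,0,0],[5.2,4.7,0.25],0]])

```text
time: 15.58
tool_pos: [518.8, 8.2, 49.4]
tcp_rot: [-1.475, 0.651, -0.648]
contact_force: [-6.6, -3.0, 9.4]
opening: -0.2
```

```bash
python3 w.py w15; python3 - <<'E'
from h import *
p=cv2.imread("pics/w15.png");crop(p,240,150,400,350,3,"pics/w15c.png")
E
```

```text
15.5833 [518.82   8.22  49.39] xyaw -47.64 F [-6.64 -2.98  9.37] -0.23135976370304565 [ 0.02  0.28 -0.46  0.83 -0.    2.42]
```

View pics/w15c.png

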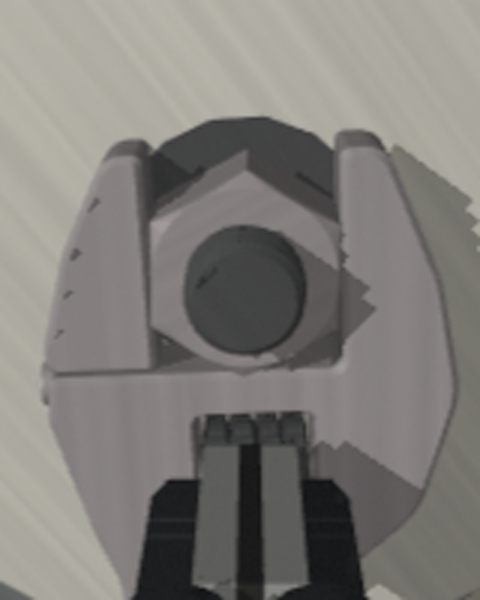

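play_rows(moves=[[[0,0,0],[0,0,5],0],[[0,0,0],[-4,-3.6,7],0],[[0,0,0],[-7.5,-6.7,7],0],[[0,0,0],[-7.5,-6.7,3],0],[[0,0,0],[-7.5,-6.7,1],0],[[0,0,0],[-7.5,-6.7,0.2],0],[[0,0,0],[-7.5,-6.7,-0.1],0],[[0,0,0],[-6,-5.4,-0.1],0],[[0,0,0],[-4.5,-4,-0.1],0],[[0,0,0],[-3,-2.7,-0.1],0]])

```text
time: 16.47
tool_pos: [515.7, 5.2, 49.4]
tcp_rot: [-1.475, 0.652, -0.649]
contact_force: [-7.5, -4.4, 10.4]
opening: -0.1
```

play_rows(moves=[[[0,0,0],[1.5,1.3,0],0],[[0,0,0],[3,2.7,0],0],[[0,0,0],[4.2,3.8,0],0]])

```text
time: 16.72
tool_pos: [519.3, 8.8, 49.3]
tcp_rot: [-1.476, 0.652, -0.648]
contact_force: [-8.8, -5.1, 12.2]
opening: 0.0
```

```bash
python3 w.py w16; python3 - <<'E'
from h import *
p=cv2.imread("pics/w16.png");crop(p,240,150,400,350,3,"pics/w16c.png")
E
```

```text
16.7167 [519.28   8.82  49.33] xyaw -47.66 F [-8.83 -5.1  12.18] 0.010976142441302522 [ 0.02  0.28 -0.46  0.83 -0.    2.42]
```

View pics/w16c.png

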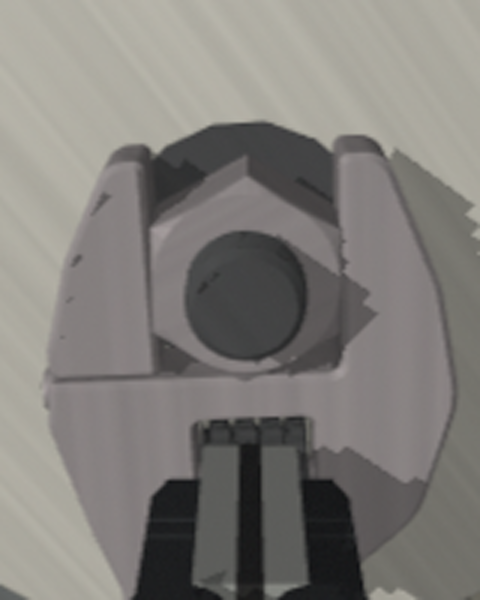

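play_rows(moves=[[[0,0,0],[1.5,1.3,0.2],0],[[0,0,0],[3,2.7,0.2],0],[[0,0,0],[4,3.6,0.2],0],[[0,0,0],[4,3.6,8],0],[[0,0,0],[-6,-5.3,12],0],[[0,0,0],[-10,-9,12],0],[[0,0,0],[-10,-9,12],0]])

```text
time: 17.35
tool_pos: [510.8, 0.4, 61.5]
tcp_rot: [-1.471, 0.65, -0.65]
contact_force: [-0.3, -0.9, -0.6]
opening: 0.2
```

```bash
python3 w.py w17; python3 - <<'E'
from h import *
p=cv2.imread("pics/w17.png");crop(p,240,150,400,350,4 if 0 else 3,"pics/w17c.png")
E
```

```text
17.35 [5.1075e+02 3.9000e-01 6.1500e+01] xyaw -47.67 F [-0.33 -0.92 -0.63] 0.20634470354863327 [ 0.    0.25 -0.47  0.84 -0.    2.4 ]
```

View pics/w17c.png

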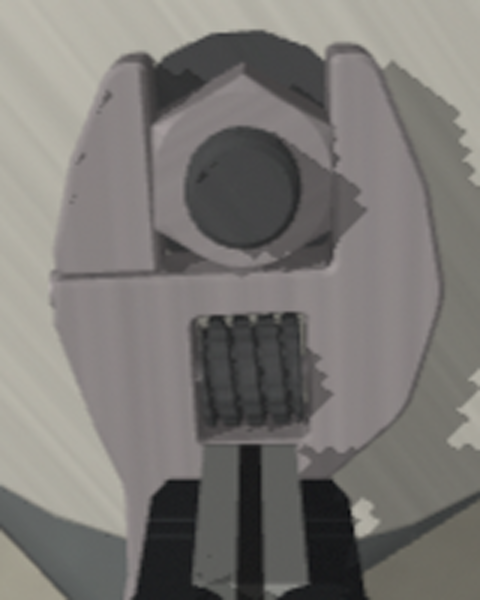

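```bash
python3 - <<'E'
from h import *
s=np.load("pics/w17s.npz");K,T=campose("wrist",s)
o=lambda x,y:(240+x/3-.33,150+y/3-.33)
g=lambda x,y,z=72:ray(K,T,*o(x,y),z)[:2]
F0,F1=g(328,90),g(329,255);S0,S1=g(152,90),g(155,260);B0,B1=g(160,272),g(325,265)
for a,b in((F1,F0),(S1,S0)):print(np.degrees(np.arctan2(*(b-a)[::-1])))
print(np.degrees(np.arctan2(*(B0-B1)[::-1]))-90)
ex=(F0-F1)/np.linalg.norm(F0-F1);ey=np.array([-ex[1],ex[0]])
print("opening",(S0-F0)@ey,(S1-F1)@ey,(S0-F0+S1-F1)@ey/2)
print("worm",g(250,370,74.5))
sp=g(242,187,83);print("spindle",sp, "bottom",((B0+B1)/2-sp)@ex,"F",(F0-sp)@ey,"S",(S0-sp)@ey,(S1-sp)@ey)
E
```

```text
43.99769851728972
41.649964879522926
44.86772535764837
opening 25.658719591824408 26.726553229708323 26.192636410766365
worm [520.81061567  10.35004921]
spindle [543.42360172  32.45350353] bottom -15.669148605369541 F -12.839032536837216 S 12.81968705498719 13.887520692871107
```

The jaws measure about 26.5 mm, essentially closed on the nut. I'll do one more confirming stroke to see whether the worm stalls.

play_rows(moves=[[[0,0,0],[2.9,3.8,-6],0],[[0,0,0],[2.9,3.8,-10],0],[[0,0,0],[2.9,3.8,-11.4],0],[[0,0,0],[2.9,3.8,-12],0],[[0,0,0],[4.4,5.1,-12],0],[[0,0,0],[5.9,6.4,-12],0],[[0,0,0],[7.4,7.8,-12],0]])

```text
time: 17.98
tool_pos: [517.1, 7.5, 49.4]
tcp_rot: [-1.476, 0.652, -0.649]
contact_force: [-8.2, -6.3, 12.8]
opening: -0.4
```

play_rows(moves=[[[0,0,0],[1.5,1.3,0.15],0],[[0,0,0],[3,2.7,0.15],0],[[0,0,0],[4.5,4,0.15],0]])

```text
time: 18.23
tool_pos: [520.6, 11.0, 49.3]
tcp_rot: [-1.478, 0.653, -0.648]
contact_force: [-10.7, -7.1, 14.1]
opening: -0.0
```

play_rows(moves=[[[0,0,0],[0,0,8],0],[[0,0,0],[-8,-7,12],0],[[0,0,0],[-12,-11.2,12],0],[[0,0,0],[-12,-11.2,12],0],[[0,0,0],[-12,-11.2,12],0]])

```text
time: 18.65
tool_pos: [511.3, 1.6, 61.3]
tcp_rot: [-1.471, 0.65, -0.65]
contact_force: [-0.6, 0.1, 0.5]
opening: 0.1
```

```bash
python3 w.py w18; python3 - <<'E'
from h import *
p=cv2.imread("pics/w18.png");crop(p,240,150,400,350,3,"pics/w18c.png")
E
```

```text
18.65 [511.29   1.55  61.35] xyaw -47.66 F [-0.64  0.07  0.49] 0.09724502878771227 [ 0.    0.25 -0.47  0.84  0.    2.41]
```

View pics/w18c.png

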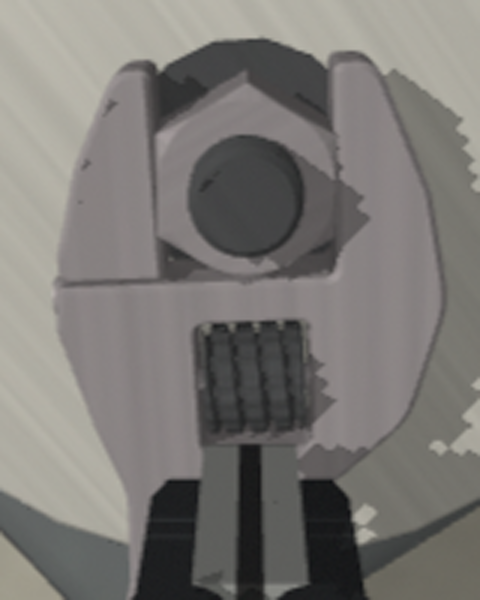

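```bash
python3 - <<'E'
from h import *
ps=[cv2.imread(f"pics/{n}.png")[165:245,250:365] for n in("w17","w18")]
cv2.imwrite("pics/cmp.png",np.hstack([cv2.resize(p,None,fx=3.4,fy=5 if 0 else 3.4,interpolation=cv2.INTER_CUBIC) for p in ps]))
E
```

```text
(no output)
```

View pics/cmp.png

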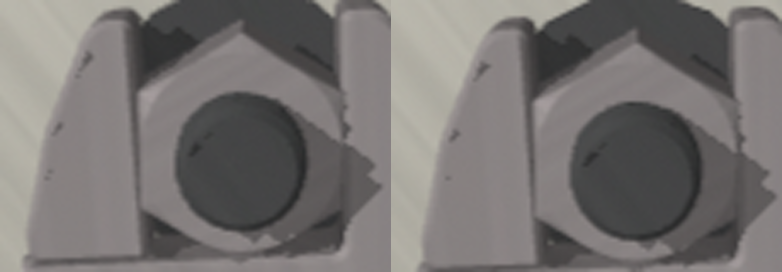

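The opening did not change between the last two strokes and the drag force rose, so the worm has stalled and the jaws are snug. Now I'll measure the handle from the top camera for the swing.

```bash
python3 - <<'E'
from h import *
p,d=env.snapshot("top");p=np.ascontiguousarray(p[:,:,::-1]);cv2.imwrite("pics/t2.png",p);crop(p,220,200,360,340,5,"pics/t2c.png")
E
```

```text
(no output)
```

View pics/t2c.png

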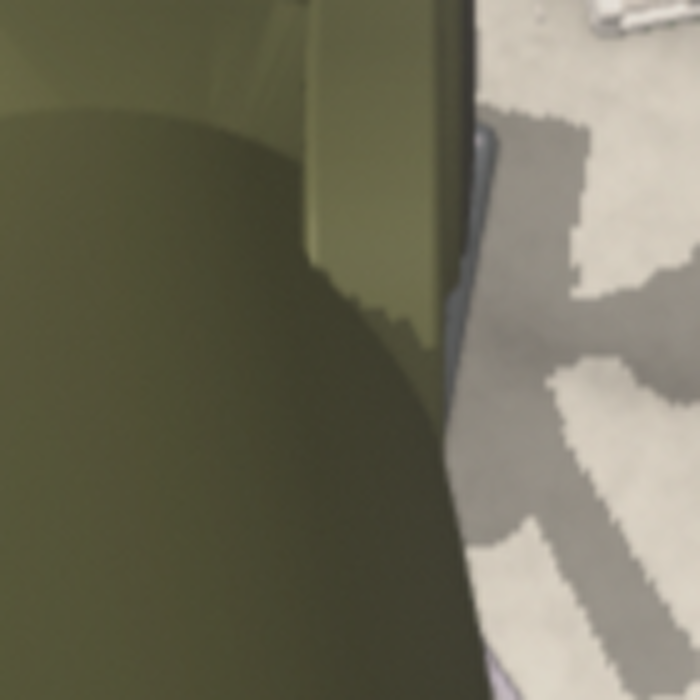

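play_rows(moves=[[[0,0,0],[0,0,18],0],[[0,0,7],[-15,-15,20],0],[[0,0,14],[-30,-30,20],0],[[0,0,21],[-45,-45,20],0],[[0,0,28],[-60,-60,20],0],[[0,0,35],[-69,-69.3,20],0],[[0,0,42],[-69,-69.3,20],0],[[0,0,49],[-69,-69.3,20],0],[[0,0,56],[-69,-69.3,20],0],[[0,0,63],[-69,-69.3,20],0],[[0,0,70],[-69,-69.3,20],0],[[0,0,75.7],[-69,-69.3,20],0]])

```text
time: 19.75
tool_pos: [442.8, -67.4, 81.4]
tcp_rot: [-1.535, -0.389, 0.389]
contact_force: [-0.4, 0.3, 1.0]
opening: 0.4
```

play_rows(moves=[[[0,0,0],[0,0,-10],0],[[0,0,0],[0,0,-15],0],[[0,0,0],[0,0,-15],0]])

```text
time: 20.0
tool_pos: [441.4, -67.2, 64.9]
tcp_rot: [-1.536, -0.38, 0.384]
contact_force: [-0.0, -0.3, 0.9]
opening: 0.0
```

```bash
python3 w.py w19
```

```text
20.0 [441.43 -67.2   64.86] xyaw 27.94 F [-0.05 -0.28  0.89] 0.027813105988708287 [-0.15  0.14 -0.61  0.82  0.    0.93]
```

View pics/w19.png

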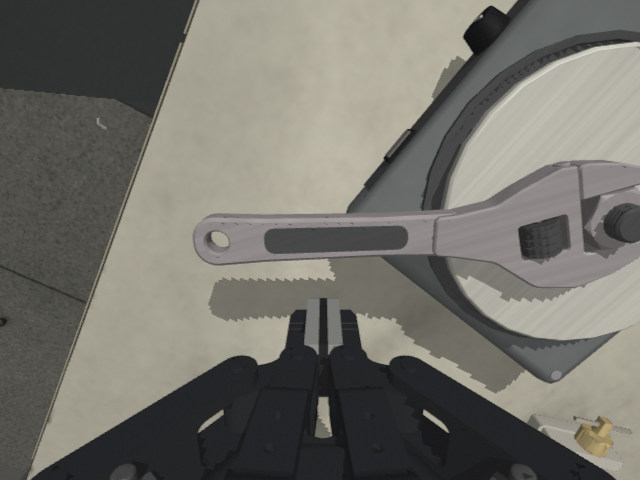

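```bash
python3 - <<'E'
from h import *
s=np.load("pics/w19s.npz");K,T=campose("wrist",s);C=env.calibration("wrist")["T_tool_cam"]
h=ray(K,T,218,240,70)[:2];a=ray(K,T,270,241,70)[:2];b=ray(K,T,403,237,70)[:2]
d=a-b;print("dir",np.degrees(np.arctan2(d[1],d[0])),h,a,b)
n=ray(K,T,626,221,83)[:2];print("spindle",n,"hole r",np.linalg.norm(h-n))
# point at radius 139 along handle: 
u=d/np.linalg.norm(d)
for r in np.linspace(-30,90,13):
    P=b+u*r
    print(r.round(0),P.round(1),np.linalg.norm(P-n).round(1))
M=T[:3,:3]@np.linalg.inv(C[:3,:3])
print("toolx",M[:2,0],"toolz",M[:2,2]);TCP=s["tool_pos"][:2]
print("handle in tool:",[( (P-TCP)@M[:2,0],(P-TCP)@M[:2,2]) for P in (h,a,b)])
e=ray(K,T,300,263,70)[:2];print("near edge tool z",(e-TCP)@M[:2,2])
E
```

```text
dir -150.22007409234965 [382.80485863 -65.55926457] [405.00939488 -54.34195703] [460.17148425 -22.7759909 ]
spindle [536.72504584  30.87507364] hole r 181.6342633315471
-30.0 [486.2  -7.9] 63.7
-20.0 [477.5 -12.8] 73.6
-10.0 [468.9 -17.8] 83.5
0.0 [460.2 -22.8] 93.5
10.0 [451.5 -27.7] 103.4
20.0 [442.8 -32.7] 113.4
30.0 [434.1 -37.7] 123.4
40.0 [425.5 -42.6] 133.4
50.0 [416.8 -47.6] 143.3
60.0 [408.1 -52.6] 153.3
70.0 [399.4 -57.5] 163.3
80.0 [390.7 -62.5] 173.3
90.0 [382.1 -67.5] 183.3
toolx [0.88341184 0.46859299] toolz [-0.46859057  0.88341407]
handle in tool: [(np.float64(-51.01983479349319), np.float64(28.914664656000806)), (np.float64(-26.147732848476185), np.float64(28.419355622729316)), (np.float64(37.37470056465761), np.float64(30.456739215749412))]
near edge tool z 17.072936764173104
```

play_rows(moves=[[[0,0,0],[0,0,-10],0],[[0,0,0],[0,0,-20],0],[[0,0,0],[0,0,-28],0],[[0,0,0],[0,0,-32],0],[[0,0,1.8],[-1,1.8,-32],0],[[0,0,1.8],[-2.4,4.4,-32],0],[[0,0,1.8],[-2.4,4.4,-32],0]])

```text
time: 20.63
tool_pos: [439.7, -62.7, 34.2]
tcp_rot: [-1.531, -0.408, 0.409]
contact_force: [0.3, -0.3, 0.5]
opening: -0.2
```

play_rows(moves=[[[0,0,0],[-0.5,0.9,0],0],[[0,0,0],[-1,1.7,0],0],[[0,0,0],[-1,1.7,0],0]])

```text
time: 20.88
tool_pos: [439.4, -61.3, 34.7]
tcp_rot: [-1.532, -0.409, 0.408]
contact_force: [-0.0, 0.3, -0.6]
opening: -0.3
```

play_rows(moves=[[[0,0,0],[-0.5,0.9,0],0],[[0,0,0],[-1,1.7,0],0],[[0,0,0],[-1,1.7,0],0]])

```text
time: 21.13
tool_pos: [438.6, -59.8, 34.8]
tcp_rot: [-1.533, -0.409, 0.408]
contact_force: [0.4, -0.8, 0.5]
opening: -0.1
```

```bash
python3 w.py w20;python3 - <<'E'
from h import *
p=cv2.imread("pics/w20.png");crop(p,230,200,430,340,4,"pics/w20c.png")
E
```

```text
21.1333 [438.63 -59.84  34.76] xyaw 29.87 F [ 0.44 -0.79  0.46] -0.06280038812968117 [-0.14  0.17 -0.66  0.75 -0.    0.91]
```

View pics/w20c.png

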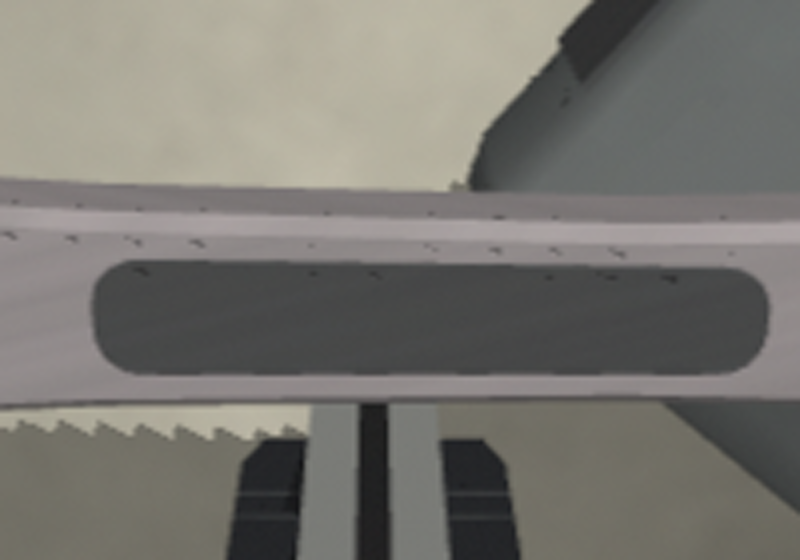

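```bash
cat > arc.py <<'E'
import numpy as np,sys
x,y=float(sys.argv[1]),float(sys.argv[2]);N=np.array([542.6,31.3]);r=np.array([x,y])-N
print(np.hypot(*r),np.degrees(np.arctan2(r[1],r[0]))%360)
for t in map(float,sys.argv[3:]):
    a=-np.radians(t);c,s=np.cos(a),np.sin(a);print(t,(np.array([[c,-s],[s,c]])@r-r).round(1))
E
python3 arc.py 438.2 -59.4 1 2 4 6 8 10 12 14 16 18 20
```

```text
138.2962400067334 220.98326084973348
1.0 [-1.6  1.8]
2.0 [-3.1  3.7]
4.0 [-6.1  7.5]
6.0 [-8.9 11.4]
8.0 [-11.6  15.4]
10.0 [-14.2  19.5]
12.0 [-16.6  23.7]
14.0 [-18.8  28. ]
16.0 [-21.   32.3]
18.0 [-22.9  36.7]
20.0 [-24.7  41.2]
```

play_rows(moves=[[[0,0,-1],[-1.6,1.8,0],0],[[0,0,-2],[-3.1,3.7,0],0],[[0,0,-4],[-6.1,7.5,0],0],[[0,0,-6],[-8.9,11.4,0],0]])

```text
time: 21.52
tool_pos: [429.5, -48.3, 34.7]
tcp_rot: [-1.547, -0.325, 0.324]
contact_force: [1.8, -2.1, 1.2]
opening: -0.2
```

```bash
python3 w.py w21
```

```text
21.5167 [429.55 -48.34  34.69] xyaw 23.71 F [ 1.77 -2.08  1.19] -0.1528621505309953 [-0.11  0.15 -0.68  0.74 -0.    1.05]
```

View pics/w21.png

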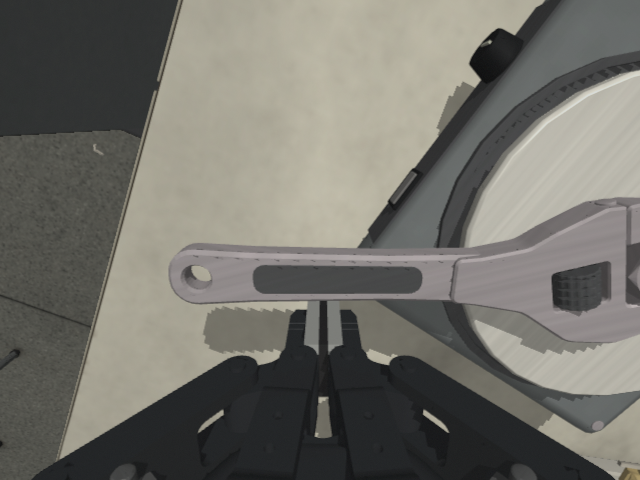

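The wrench swings with the finger at about 2.7 N. I'll continue.

```bash
python3 arc.py 429.3 -48.0 2 4 6 8 10 12 14 16
```

```text
138.29454074546834 214.98862609990064
2.0 [-2.7  4. ]
4.0 [-5.3  8.1]
6.0 [-7.7 12.3]
8.0 [-9.9 16.5]
10.0 [-12.   20.9]
12.0 [-14.   25.3]
14.0 [-15.8  29.8]
16.0 [-17.5  34.3]
```

play_rows(moves=[[[0,0,-2],[-2.7,4,0],0],[[0,0,-4],[-5.3,8.1,0],0],[[0,0,-6],[-7.7,12.3,0],0],[[0,0,-8],[-9.9,16.5,0],0],[[0,0,-10],[-12,20.9,0],0],[[0,0,-12],[-14,25.3,0],0],[[0,0,-14],[-15.8,29.8,0],0],[[0,0,-16],[-17.5,34.3,0],0]])

```text
time: 22.23
tool_pos: [411.9, -14.0, 34.6]
tcp_rot: [-1.569, -0.107, 0.106]
contact_force: [0.9, -1.3, 0.8]
opening: -0.3
```

```bash
python3 arc.py 411.8 -13.7 2 4 6 8 10 11 12
```

```text
138.32440131806104 198.98509715043187
2.0 [-1.5  4.6]
4.0 [-2.8  9.2]
6.0 [-4.  13.9]
8.0 [-5.  18.6]
10.0 [-5.8 23.4]
11.0 [-6.2 25.8]
12.0 [-6.5 28.2]
```

play_rows(moves=[[[0,0,-2],[-1.5,4.6,0],0],[[0,0,-4],[-2.8,9.2,0],0],[[0,0,-6],[-4,13.9,0],0],[[0,0,-8],[-5,18.6,0],0],[[0,0,-10],[-5.8,23.4,0],0],[[0,0,-12],[-6.5,28.2,0],0],[[0,0,-12],[-6.5,28.2,0],0]])

```text
time: 22.82
tool_pos: [405.1, 14.8, 34.5]
tcp_rot: [-1.57, 0.057, -0.056]
contact_force: [0.5, 0.4, 0.2]
opening: -0.3
```

```bash
python3 w.py w22;  python3 arc.py 405.3 14.5 1 2 3 4 5 6
```

```text
22.8167 [405.12  14.77  34.55] xyaw -4.12 F [0.55 0.39 0.16] -0.30626151644504335 [ 0.04  0.1  -0.73  0.73  0.    1.68]
138.32400370145453 186.97602299698585
1.0 [-0.3  2.4]
2.0 [-0.5  4.8]
3.0 [-0.7  7.2]
4.0 [-0.8  9.6]
5.0 [-0.9 12. ]
6.0 [-1.  14.4]
```

View pics/w22.png

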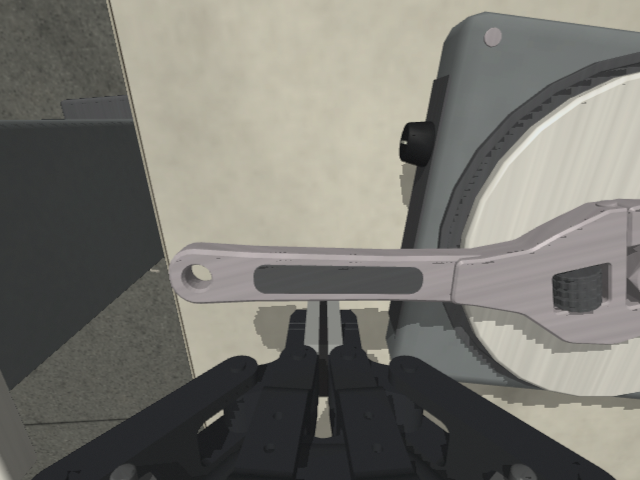

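play_rows(moves=[[[0,0,-1],[-0.3,2.4,0],0],[[0,0,-2],[-0.5,4.8,0],0],[[0,0,-3],[-0.7,7.2,0],0],[[0,0,-4],[-0.8,9.6,0],0],[[0,0,-4],[-0.8,9.6,0],0]])

```text
time: 23.28
tool_pos: [404.3, 24.1, 34.5]
tcp_rot: [-1.568, 0.112, -0.111]
contact_force: [-0.9, -1.8, 0.2]
opening: 0.0
```

play_rows(moves=[[[0,0,-0.4],[0,1,0],0],[[0,0,-0.8],[-0.1,1.9,0],0]])

```text
time: 23.45
tool_pos: [404.2, 25.7, 34.4]
tcp_rot: [-1.568, 0.123, -0.122]
contact_force: [-0.7, -2.0, 0.9]
opening: 0.1
```

play_rows(moves=[[[0,0,-0.4],[0,1,0],0],[[0,0,-0.8],[0,1.9,0],0]])

```text
time: 23.62
tool_pos: [404.1, 27.6, 34.4]
tcp_rot: [-1.567, 0.134, -0.133]
contact_force: [-1.3, -2.0, 1.4]
opening: -0.2
```

play_rows(moves=[[[0,0,-0.4],[0,1,0],0],[[0,0,-0.8],[0,1.9,0],0]])

```text
time: 23.78
tool_pos: [404.1, 29.6, 34.4]
tcp_rot: [-1.566, 0.145, -0.144]
contact_force: [-2.0, -1.4, 1.2]
opening: 0.2
```

play_rows(moves=[[[0,0,-0.4],[0,1,0],0],[[0,0,-0.8],[0,1.9,0],0]])

```text
time: 23.95
tool_pos: [404.3, 31.6, 34.5]
tcp_rot: [-1.565, 0.156, -0.155]
contact_force: [-0.9, -2.1, 0.1]
opening: -0.3
```

play_rows(moves=[[[0,0,-0.4],[0,1,0],0],[[0,0,-0.8],[0.1,1.9,0],0]])

```text
time: 24.12
tool_pos: [404.5, 33.5, 34.5]
tcp_rot: [-1.564, 0.167, -0.166]
contact_force: [-1.8, -0.9, -0.0]
opening: 0.1
```

play_rows(moves=[[[0,0,-0.4],[0,1,0],0],[[0,0,-0.8],[0.1,1.9,0],0]])

```text
time: 24.28
tool_pos: [404.7, 35.4, 34.5]
tcp_rot: [-1.563, 0.178, -0.178]
contact_force: [-1.6, -1.4, -1.2]
opening: 0.2
```

play_rows(moves=[[[0,0,-0.4],[0,1,0],0],[[0,0,-0.8],[0.1,1.9,0],0]])

```text
time: 24.45
tool_pos: [404.8, 37.3, 34.5]
tcp_rot: [-1.562, 0.189, -0.188]
contact_force: [-1.0, -1.7, -1.1]
opening: 0.1
```

play_rows(moves=[[[0,0,-0.4],[0.1,1,0],0],[[0,0,-0.8],[0.1,1.9,0],0]])

```text
time: 24.62
tool_pos: [404.9, 39.1, 34.5]
tcp_rot: [-1.562, 0.2, -0.2]
contact_force: [-0.5, -1.3, -0.6]
opening: 0.1
```

play_rows(moves=[[[0,0,-0.4],[0.1,1,0],0],[[0,0,-0.8],[0.2,1.9,0],0]])

```text
time: 24.78
tool_pos: [405.0, 41.0, 34.5]
tcp_rot: [-1.56, 0.211, -0.21]
contact_force: [-1.8, -0.4, 0.4]
opening: -0.2
```

play_rows(moves=[[[0,0,-0.4],[0.1,1,0],0],[[0,0,-0.8],[0.2,1.9,0],0]])

```text
time: 24.95
tool_pos: [405.3, 42.9, 34.5]
tcp_rot: [-1.559, 0.221, -0.221]
contact_force: [-2.3, -1.0, -0.1]
opening: -0.2
```

play_rows(moves=[[[0,0,-0.4],[0.1,1,0],0],[[0,0,-0.8],[0.2,1.9,0],0]])

```text
time: 25.12
tool_pos: [405.5, 44.8, 34.5]
tcp_rot: [-1.558, 0.232, -0.232]
contact_force: [-2.4, -1.7, -0.2]
opening: 0.1
```

play_rows(moves=[[[0,0,-0.4],[0.1,1,0],0],[[0,0,-0.8],[0.2,1.9,0],0]])

```text
time: 25.28
tool_pos: [405.7, 46.7, 34.5]
tcp_rot: [-1.557, 0.243, -0.243]
contact_force: [-1.1, -1.6, 0.1]
opening: 0.1
```

play_rows(moves=[[[0,0,-0.4],[0.1,1,0],0],[[0,0,-0.8],[0.2,1.9,0],0]])

```text
time: 25.45
tool_pos: [405.9, 48.6, 34.6]
tcp_rot: [-1.556, 0.254, -0.254]
contact_force: [-1.3, -1.0, -0.5]
opening: -0.2
```

play_rows(moves=[[[0,0,-0.4],[0.1,1,0],0],[[0,0,-0.8],[0.2,1.9,0],0]])

```text
time: 25.62
tool_pos: [406.1, 50.6, 34.6]
tcp_rot: [-1.554, 0.265, -0.265]
contact_force: [-1.6, -1.8, -0.7]
opening: -0.1
```

```bash
python3 w.py w23
```

```text
25.6167 [406.11  50.57  34.55] xyaw -19.36 F [-1.56 -1.83 -0.73] -0.0613707878290811 [ 0.12  0.11 -0.73  0.73  0.    2.03]
```

View pics/w23.png

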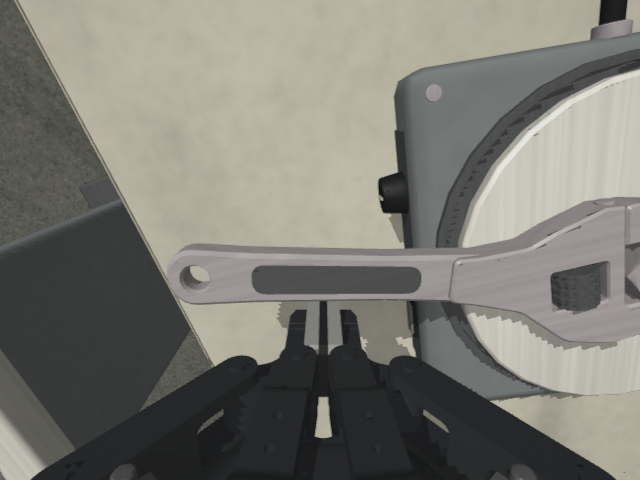

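49° swung, and the handle is still following freely. I'll continue in small steps.

play_rows(moves=[[[0,0,-0.4],[0.1,0.9,0],0],[[0,0,-0.7],[0.2,1.7,0],0]])

```text
time: 25.83
tool_pos: [406.4, 52.2, 34.6]
tcp_rot: [-1.553, 0.275, -0.275]
contact_force: [-0.9, -1.6, 0.3]
opening: 0.2
```

play_rows(moves=[[[0,0,-0.4],[0.1,0.9,0],0],[[0,0,-0.7],[0.3,1.7,0],0]])

```text
time: 26.0
tool_pos: [406.7, 53.7, 34.6]
tcp_rot: [-1.552, 0.284, -0.285]
contact_force: [-1.2, -2.9, -1.2]
opening: 0.0
```

play_rows(moves=[[[0,0,-0.4],[0.1,0.9,0],0],[[0,0,-0.7],[0.3,1.7,0],0]])

```text
time: 26.17
tool_pos: [406.9, 55.6, 34.6]
tcp_rot: [-1.551, 0.294, -0.294]
contact_force: [-1.9, -2.1, -1.2]
opening: 0.3
```

play_rows(moves=[[[0,0,-0.4],[0.1,0.9,0],0],[[0,0,-0.7],[0.3,1.7,0],0]])

```text
time: 26.33
tool_pos: [407.1, 57.2, 34.5]
tcp_rot: [-1.55, 0.304, -0.303]
contact_force: [-1.3, -3.6, -0.6]
opening: 0.2
```

play_rows(moves=[[[0,0,-0.3],[0.1,0.7,0],0],[[0,0,-0.3],[0.1,0.7,0],0]])

```text
time: 26.5
tool_pos: [407.2, 57.7, 34.5]
tcp_rot: [-1.55, 0.307, -0.307]
contact_force: [-0.7, -3.9, -0.6]
opening: -0.1
```

play_rows(moves=[[[0,0,-0.3],[0.1,0.7,0],0],[[0,0,-0.3],[0.1,0.7,0],0]])

```text
time: 26.67
tool_pos: [407.5, 58.6, 34.6]
tcp_rot: [-1.548, 0.311, -0.312]
contact_force: [-1.1, -3.8, 0.0]
opening: -0.2
```

play_rows(moves=[[[0,0,-0.3],[0.1,0.7,0],0],[[0,0,-0.3],[0.1,0.7,0],0]])

```text
time: 26.83
tool_pos: [407.6, 59.2, 34.6]
tcp_rot: [-1.548, 0.315, -0.316]
contact_force: [-0.9, -4.0, -0.8]
opening: 0.1
```

play_rows(moves=[[[0,0,-0.3],[0.1,0.7,0],0],[[0,0,-0.3],[0.1,0.7,0],0]])

```text
time: 27.0
tool_pos: [407.7, 60.1, 34.6]
tcp_rot: [-1.547, 0.319, -0.32]
contact_force: [-0.9, -4.7, -0.3]
opening: -0.1
```

```bash
python3 w.py w24; python3 sd.py s24 230 200 400 330 4;python3 - <<'E'
from h import *
p=cv2.imread("pics/w24.png");crop(p,440,170,640,360,4 if 0 else 3,"pics/w24c.png")
p=cv2.imread("pics/w23.png");crop(p,440,170,640,360,3,"pics/w23c.png")
a=cv2.imread("pics/w23.png")[170:370,520:640];b=cv2.imread("pics/w24.png")[170:370,520:640]
cv2.imwrite("pics/cmp2.png",cv2.resize(np.hstack([a,b]),None,fx=3,fy=3,interpolation=cv2.INTER_CUBIC))
E
```

```text
27.0 [407.7   60.07  34.56] xyaw -23.34 F [-0.9  -4.72 -0.27] -0.08520300050129191 [ 0.15  0.12 -0.72  0.73 -0.    2.12]
27.05 [407.69  60.03  34.56] [-0.75 -3.99 -0.75] 0.16113029047940147
```

View pics/cmp2.png

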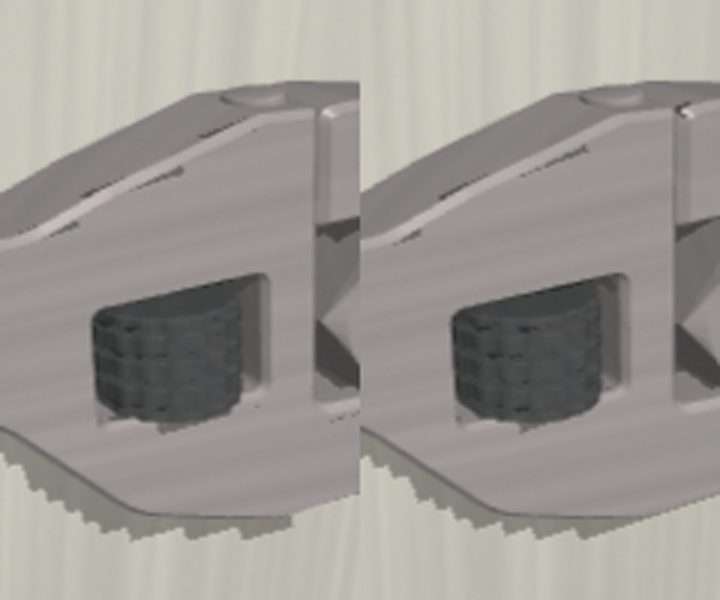

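View pics/s24.png

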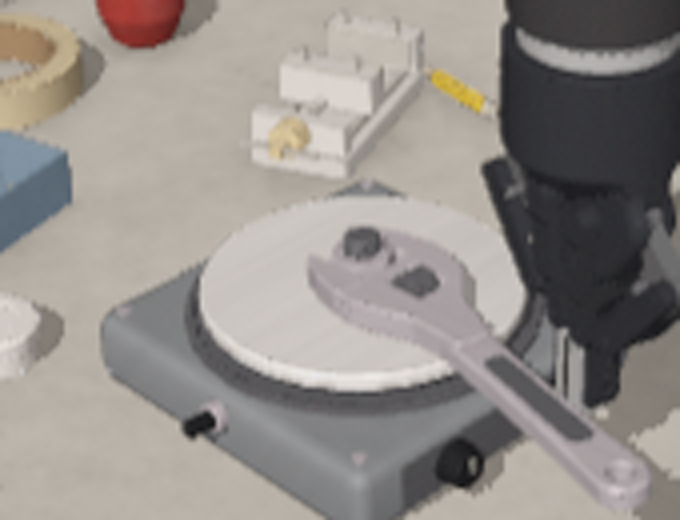

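play_rows(moves=[[[0,0,-0.3],[0.1,0.7,0],0],[[0,0,-0.3],[0.1,0.7,0],0]])

```text
time: 27.27
tool_pos: [407.8, 60.6, 34.6]
tcp_rot: [-1.547, 0.323, -0.324]
contact_force: [-0.6, -5.0, -1.3]
opening: 0.4
```

play_rows(moves=[[[0,0,-0.3],[0.1,0.7,0],0],[[0,0,-0.3],[0.1,0.7,0],0]])

```text
time: 27.43
tool_pos: [407.9, 61.1, 34.6]
tcp_rot: [-1.547, 0.328, -0.328]
contact_force: [-0.9, -5.8, -1.5]
opening: -0.0
```

play_rows(moves=[[[0,0,0],[0,0,0],0],[[0,0,0],[0,0,0],0]])

```text
time: 27.6
tool_pos: [407.9, 61.0, 34.5]
tcp_rot: [-1.547, 0.327, -0.328]
contact_force: [-0.4, -5.2, -0.0]
opening: 0.3
```

play_rows(moves=[[[0,0,-0.2],[0.1,0.4,0],0],[[0,0,-0.2],[0.1,0.4,0],0],[[0,0,-0.2],[0.1,0.4,0],0]])

```text
time: 27.85
tool_pos: [407.9, 61.3, 34.5]
tcp_rot: [-1.547, 0.33, -0.331]
contact_force: [-1.2, -5.8, -1.1]
opening: -0.1
```

```bash
python3 - <<'E'
from h import *
s=env.observe();print(s["contact_force"],s["tool_pos"],s["time"])
p,d=env.snapshot("top");p=np.ascontiguousarray(p[:,:,::-1]);cv2.imwrite("pics/t3.png",p);crop(p,205,200,330,340,4,"pics/t3c.png")
E
```

```text
[-1.23259302 -5.79103075 -1.11183387] [407.90738922  61.3318184   34.53558624] 27.85
```

View pics/t3c.png

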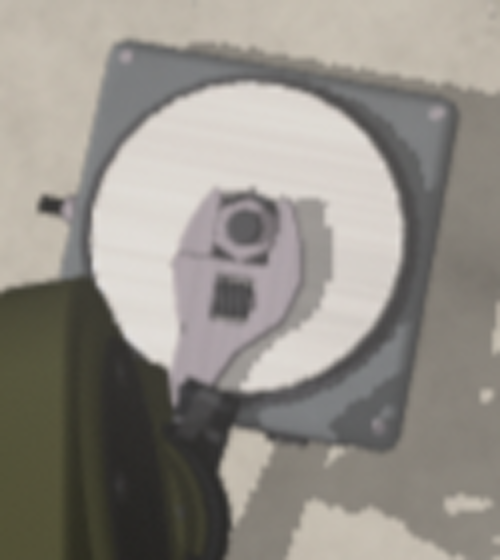

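play_rows(moves=[[[0,0,-0.2],[0.1,0.5,0],0],[[0,0,-0.2],[0.1,0.5,0],0],[[0,0,-0.2],[0.1,0.5,0],0]])

```text
time: 28.15
tool_pos: [407.9, 62.1, 34.5]
tcp_rot: [-1.546, 0.333, -0.333]
contact_force: [-0.9, -5.0, -0.8]
opening: 0.3
```

play_rows(moves=[[[0,0,0],[0,0,0],0],[[0,0,0],[0,0,0],0],[[0,0,0],[0,0,0],0]])

```text
time: 28.4
tool_pos: [408.0, 62.1, 34.5]
tcp_rot: [-1.546, 0.333, -0.333]
contact_force: [-1.1, -4.9, -1.6]
opening: 0.1
```

play_rows(moves=[[[0,0,0],[-1.5,-5,0],0],[[0,0,0],[-2,-7,10],0],[[0,0,0],[-2,-7,35],0],[[0,0,0],[20,-20,45],0],[[0,0,0],[50,-45,45],0],[[0,0,0],[80,-65,45],0],[[0,0,0],[109,-81,45],0],[[0,0,0],[109,-81,45],0],[[0,0,0],[109,-81,45],0]])

```text
time: 29.15
tool_pos: [518.7, -18.8, 79.6]
tcp_rot: [-1.542, 0.333, -0.335]
contact_force: [-0.2, -1.1, -0.1]
opening: 0.0
```

```bash
python3 w.py w25; python3 - <<'E'
from h import *
p=cv2.imread("pics/w25.png");crop(p,200,110,460,310,3,"pics/w25c.png")
E
```

```text
29.15 [518.75 -18.78  79.6 ] xyaw -24.41 F [-0.21 -1.09 -0.08] 0.01823311712466129 [-0.04  0.25 -0.43  0.89  0.    1.96]
```

View pics/w25c.png

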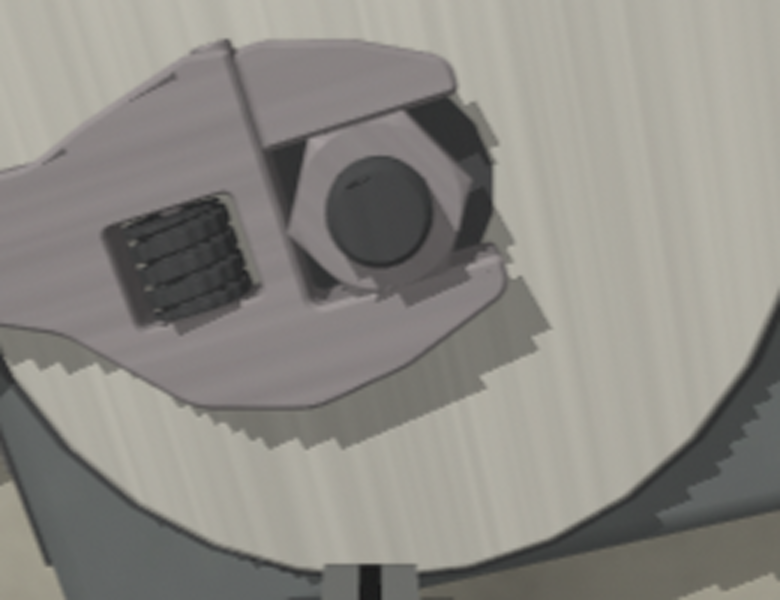

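```bash
python3 - <<'E'
from h import *
s=np.load("pics/w25s.npz");K,T=campose("wrist",s)
o=lambda x,y:(200+x/3-.33,110+y/3-.33)
g=lambda x,y,z:ray(K,T,*o(x,y),z)[:2]
A=lambda p,q:np.degrees(np.arctan2(*(q-p)[::-1]))
L,UL,UR,Rr=[g(x,y,73) for x,y in((290,232),(305,137),(400,110),(472,185))]
print("nut sides", A(L,UL),A(UL,UR),A(UR,Rr),"diam L-R",A(L,Rr),np.linalg.norm(L-Rr),(L+Rr)/2)
print([np.linalg.norm(a-b) for a,b in((L,UL),(UL,UR),(UR,Rr))])
print("slide",A(g(275,146,72),g(445,94,72)),"fixed",A(g(318,303,72),g(490,250,72)),"bottom",A(g(268,155,72),g(308,293,72))+90)
S=(g(275,146,72)+g(445,94,72))/2;F=(g(318,303,72)+g(490,250,72))/2
for y in(-9,-10,-11):
  e=np.radians(y);ey=np.array([-np.sin(e),np.cos(e)]);print("opening",(S-F)@ey)
# machine box yaw from top image
K,T=campose("top")
f=lambda x,y:ray(K,T,205+x/4-.4,200+y/4-.4,42)[:2]
a,b,c=f(125,55),f(437,112),f(380,424)
print("machine yaw",A(a,b)+90,A(c,b))
E
```

```text
nut sides 55.32466132431726 -8.992464314763046 -69.42860013449764 diam L-R -9.975284620503803 30.353034282985156 [542.39158277  31.18410311]
[np.float64(15.342768796649752), np.float64(15.560542241133707), np.float64(16.49521115012085)]
slide -7.885015295975494 fixed -6.967355997664615 bottom -9.573549008812805
opening 26.241894503216926
opening 26.233641075147222
opening 26.217396625875043
machine yaw -10.673547397874003 -10.437342231928568
```

Nut yaw is about -9° and wrench yaw about -8.5°. The machine's own yaw predicts the stop at about -8°. I'll push once more to confirm it's hard against the stop.

play_rows(moves=[[[0,0,0],[-30,20,0],0],[[0,0,0],[-65,45,0],0],[[0,0,0],[-95,65,0],0],[[0,0,0],[-111,74,0],0],[[0,0,0],[-111,74,-15],0],[[0,0,0],[-111,74,-35],0],[[0,0,0],[-111,74,-45],0],[[0,0,0],[-110,76.5,-45],0],[[0,0,0],[-109.6,78.5,-45],0],[[0,0,0],[-109.6,78.5,-45],0]])

```text
time: 30.03
tool_pos: [406.2, 60.1, 34.8]
tcp_rot: [-1.546, 0.333, -0.331]
contact_force: [-2.5, -1.5, -1.7]
opening: -0.3
```

play_rows(moves=[[[0,0,0],[0.3,1,0],0],[[0,0,0],[0.3,1,0],0],[[0,0,0],[0.3,1,0],0]])

```text
time: 30.28
tool_pos: [406.9, 60.6, 34.6]
tcp_rot: [-1.546, 0.334, -0.332]
contact_force: [-4.1, -2.0, 0.8]
opening: 0.1
```

play_rows(moves=[[[0,0,0],[0.2,0.7,0],0],[[0,0,0],[0.2,0.7,0],0],[[0,0,0],[0.2,0.7,0],0]])

```text
time: 30.53
tool_pos: [407.1, 61.1, 34.5]
tcp_rot: [-1.546, 0.334, -0.332]
contact_force: [-5.2, -2.7, 1.9]
opening: -0.1
```

play_rows(moves=[[[0,0,0],[0.2,0.7,0],0],[[0,0,0],[0.2,0.7,0],0],[[0,0,0],[0.2,0.7,0],0]])

```text
time: 30.78
tool_pos: [407.3, 61.5, 34.5]
tcp_rot: [-1.547, 0.334, -0.333]
contact_force: [-5.7, -3.3, 1.7]
opening: -0.1
```

play_rows(moves=[[[0,0,0],[-1,0.5,0],0],[[0,0,0],[-1,0.6,0],0],[[0,0,0],[-1,0.6,0],0]])

```text
time: 31.03
tool_pos: [407.4, 62.0, 34.7]
tcp_rot: [-1.547, 0.333, -0.334]
contact_force: [-1.8, -6.0, -1.2]
opening: 0.0
```

play_rows(moves=[[[0,0,0],[0.1,0.5,0],0],[[0,0,0],[0.1,0.5,0],0],[[0,0,0],[0.1,0.5,0],0]])

```text
time: 31.28
tool_pos: [407.5, 62.3, 34.7]
tcp_rot: [-1.547, 0.333, -0.334]
contact_force: [-2.2, -4.4, -1.8]
opening: -0.2
```

play_rows(moves=[[[0,0,0],[-2,-5,0],0],[[0,0,0],[-3,-8,10],0],[[0,0,0],[-3,-8,35],0],[[0,0,0],[20,-22,45],0],[[0,0,0],[50,-42,50],0],[[0,0,0],[80,-50,50],0],[[0,0,0],[95,-55,50],0],[[0,0,0],[95,-55,50],0],[[0,0,0],[95,-55,50],0],[[0,0,0],[95,-55,50],0]])

```text
time: 32.12
tool_pos: [501.4, 8.6, 84.5]
tcp_rot: [-1.544, 0.333, -0.332]
contact_force: [0.4, -0.3, -0.5]
opening: -0.0
```

```bash
python3 w.py w26; python3 - <<'E'
from h import *
p=cv2.imread("pics/w26.png");cv2.imwrite("pics/w26c.png",cv2.resize(p[110:310,200:460],None,fx=3,fy=3,interpolation=cv2.INTER_CUBIC))
E
```

```text
32.1167 [501.42   8.61  84.46] xyaw -24.32 F [ 0.43 -0.27 -0.48] -0.04104098826603757 [ 0.02  0.21 -0.46  0.89  0.    2.01]
```

View pics/w26.png

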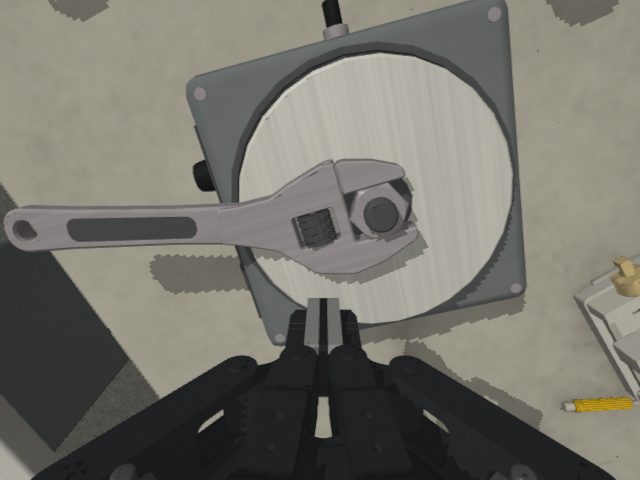

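```bash
python3 - <<'E'
from h import *
p=cv2.imread("pics/w26.png");crop(p,315,140,435,290,5 if 0 else 4,"pics/w26d.png")
E
```

```text
(no output)
```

View pics/w26d.png

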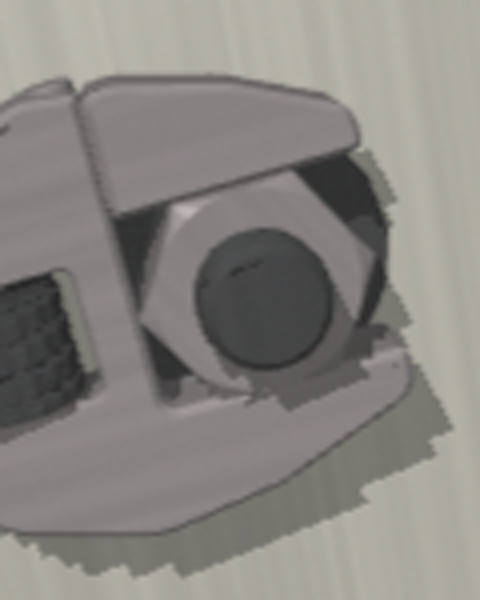

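```bash
python3 - <<'E'
from h import *
s=np.load("pics/w26s.npz");K,T=campose("wrist",s)
o=lambda x,y:(315+x/4-.37,140+y/4-.37)
g=lambda x,y,z:ray(K,T,*o(x,y),z)[:2]
A=lambda p,q:np.degrees(np.arctan2(*(q-p)[::-1]))
S0,S1,F0,F1=g(125,213,72),g(345,151,72),g(170,408,72),g(395,352,72)
print("slide",A(S0,S1),"fixed",A(F0,F1),"bottom",A(g(112,215,72),g(155,400,72))+90)
for y in(-8,-10):
  e=np.radians(y);ey=np.array([-np.sin(e),np.cos(e)]);print("opening",(S0+S1-F0-F1)@ey/2)
L,UL,UR,Rr=[g(x,y,73.3) for x,y in((145,315),(173,209),(292,173),(376,257))]
print("nut",A(UL,UR),A(L,Rr),A(UR,Rr)+60,A(L,UL)-60,(L+Rr)/2,np.linalg.norm(L-Rr))
h0,h1=ray(K,T,75,230.5,70)[:2],ray(K,T,190,229,70)[:2]
print("handle yaw",A(h1,h0)-165)
D=np.load("pics/w26.npy")
for u,v in[(350,175),(400,170),(330,255),(390,255),(150,212),(60,212),(20,240)]:print(dep(K,T,u,v,D).round(1))
E
```

```text
slide -8.357788322344957 fixed -9.481362353137792 bottom -10.425694729626372
opening 27.178383923887278
opening 27.169528452046386
nut -7.204725149518423 -9.689121706709214 -7.747284958783709 -7.319616087408846 [542.80548617  31.85982677] 30.140119084113476
handle yaw -8.548807199774444
[536.2  54.7  71.1]
[560.   46.5  70.3]
[509.7  19.8  71.6]
[539.1   6.6  72. ]
[433.   79.8  68.8]
[389.9  99.3  68.8]
[360.6  95.5  68.8]
```

Nut and wrench agree at about -8 to -9°, and the wrench lies flat. The opening now reads 27.2 mm against 26.2 mm before, which is within edge-reading error. I'll give the worm one more gentle stroke to make sure it's still snug.

```bash
python3 - <<'E'
from h import *
s=np.load("pics/w26s.npz");K,T=campose("wrist",s)
print(ray(K,T,318,229,74.5))
E
```

```text
[510.30527221  36.50364356  74.5       ]
```

play_rows(moves=[[[0,0,7],[0,5,0],0],[[0,0,14],[0,10,0],0],[[0,0,21],[0,16,0],0],[[0,0,28],[0,22,0],0],[[0,0,35],[0,29.6,0],0],[[0,0,42],[0,29.6,0],0],[[0,0,49],[0,29.6,0],0],[[0,0,56],[0,29.6,0],0],[[0,0,63],[0,29.6,0],0],[[0,0,70],[0,29.6,0],0],[[0,0,77],[0,29.6,0],0],[[0,0,84],[0,29.6,0],0]])

```text
time: 33.17
tool_pos: [501.0, 38.5, 84.7]
tcp_rot: [-1.412, -0.816, 0.817]
contact_force: [-0.5, 0.1, -0.2]
opening: 0.4
```

play_rows(moves=[[[0,0,7],[0,0,-4],0],[[0,0,14],[0,0,-10],0],[[0,0,21],[0,0,-16],0],[[0,0,21],[0,0,-20],0],[[0,0,21],[0,0,-20],0]])

```text
time: 33.58
tool_pos: [500.6, 38.2, 63.8]
tcp_rot: [-1.282, -1.085, 1.087]
contact_force: [-0.3, 0.7, -0.5]
opening: -0.3
```

```bash
python3 w.py w27; python3 sd.py s27 250 200 390 310 5
```

```text
33.5833 [500.61  38.25  63.83] xyaw 80.53 F [-0.31  0.66 -0.48] -0.25248553839934934 [ 0.08  0.24 -0.49  0.85  0.    0.24]
33.6333 [501.13  38.23  64.3 ] [ 0.48 -0.26 -0.1 ] -0.03449182567415903
```

View pics/s27.png

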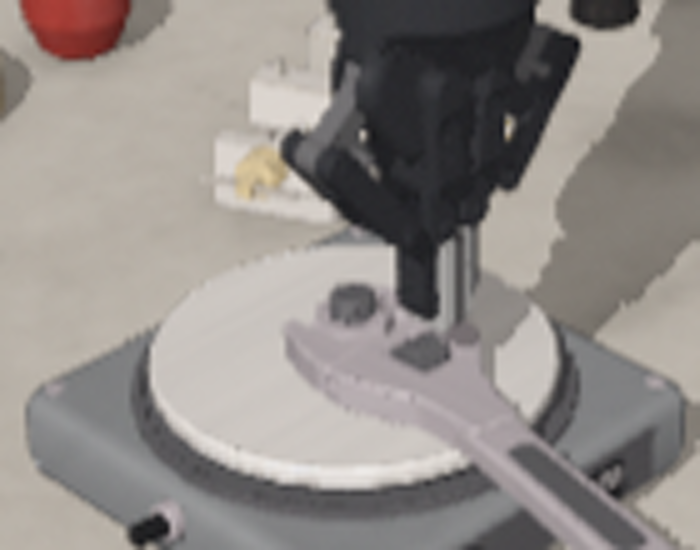

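View pics/w27.png

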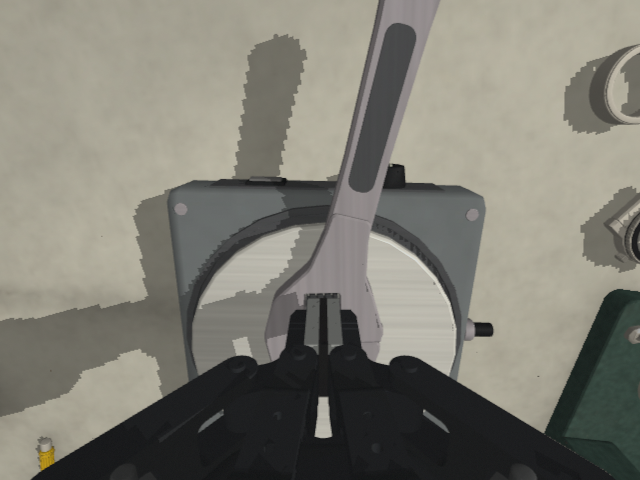

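play_rows(moves=[[[0,0,0],[0,0,-6],0],[[0,0,0],[0,0,-11],0],[[0,0,0],[0,0,-13.5],0],[[0,0,0],[0,0,-14.3],0],[[0,0,0],[0,0,-14.7],0],[[0,0,0],[0,0,-14.7],0]])

```text
time: 34.18
tool_pos: [501.9, 37.9, 49.7]
tcp_rot: [-1.281, -1.088, 1.089]
contact_force: [0.0, 0.2, 0.2]
opening: -0.1
```

play_rows(moves=[[[0,0,0],[1.5,-0.2,-0.3],0],[[0,0,0],[1.5,-0.2,-0.6],0],[[0,0,0],[1.5,-0.2,-0.6],0]])

```text
time: 34.43
tool_pos: [503.7, 37.7, 49.5]
tcp_rot: [-1.282, -1.088, 1.088]
contact_force: [-2.4, -0.9, 3.8]
opening: -0.1
```

play_rows(moves=[[[0,0,0],[1,-0.2,-0.4],0],[[0,0,0],[3,-0.5,-0.4],0],[[0,0,0],[5,-0.8,-0.4],0]])

```text
time: 34.68
tool_pos: [506.7, 37.4, 49.3]
tcp_rot: [-1.279, -1.087, 1.09]
contact_force: [-9.4, 1.4, 15.2]
opening: -0.0
```

play_rows(moves=[[[0,0,0],[2,-0.3,0.4],0],[[0,0,0],[4,-0.6,0.4],0],[[0,0,0],[6,-1,0.4],0]])

```text
time: 34.93
tool_pos: [511.4, 36.6, 49.3]
tcp_rot: [-1.277, -1.085, 1.091]
contact_force: [-12.1, 2.6, 15.2]
opening: -0.1
```

play_rows(moves=[[[0,0,0],[0,0,6],0],[[0,0,0],[0,0,20],0],[[0,0,-5],[-5,-10,40],0],[[0,0,-12],[-10,-20,50],0],[[0,0,-19],[-20,-30,60],0],[[0,0,-26],[-20,-40,60],0],[[0,0,-33],[-20,-50,60],0],[[0,0,-40],[-20,-50,60],0],[[0,0,-40],[-20,-50,60],0]])

```text
time: 35.68
tool_pos: [495.4, -14.7, 109.6]
tcp_rot: [-1.5, -0.553, 0.551]
contact_force: [0.5, -0.4, -0.3]
opening: 0.2
```

```bash
python3 w.py w28
```

```text
35.6833 [495.39 -14.68 109.65] xyaw 40.44 F [ 0.52 -0.45 -0.29] 0.21674880003779692 [-0.03  0.18 -0.45  0.94 -0.    0.84]
```

View pics/w28.png

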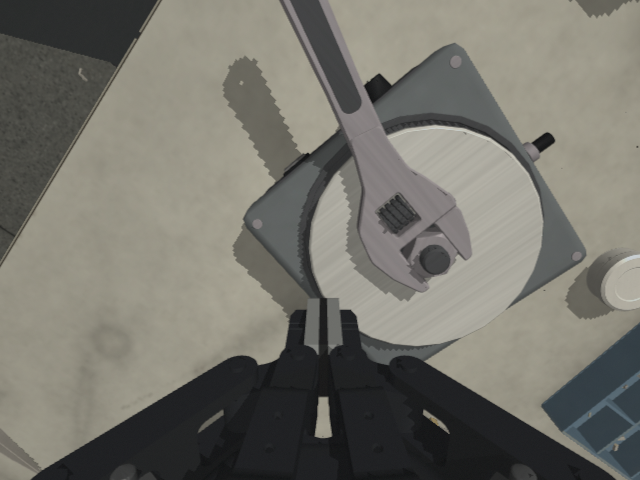

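play_rows(moves=[[[0,0,0],[-20,-40,30],0],[[0,0,0],[-40,-80,60],0],[[0,0,0],[-60,-120,80],0],[[0,0,0],[-70,-160,80],0],[[0,0,0],[-70,-200,80],0],[[0,0,0],[-70,-220,80],0],[[0,0,0],[-70,-220,80],0],[[0,0,0],[-70,-220,80],0]])

```text
time: 36.4
tool_pos: [424.8, -236.2, 189.4]
tcp_rot: [-1.499, -0.555, 0.554]
contact_force: [-0.6, 0.1, 0.7]
opening: -0.3
```

```bash
python3 - <<'E'
from h import *
s=np.load("pics/w28s.npz");K,T=campose("wrist",s)
A=lambda p,q:np.degrees(np.arctan2(*(q-p)[::-1]))
h1,h0=ray(K,T,350,104,70)[:2],ray(K,T,303,2,70)[:2];print("handle yaw",A(h1,h0)-165)
p,d=env.snapshot("top");p=np.ascontiguousarray(p[:,:,::-1]);cv2.imwrite("pics/t4.png",p);crop(p,205,200,330,330,4,"pics/t4c.png")
p,d=env.snapshot("side");cv2.imwrite("pics/s28.png",p[:,:,::-1])
E
```

```text
handle yaw -7.217063533253196
```

View pics/t4c.png

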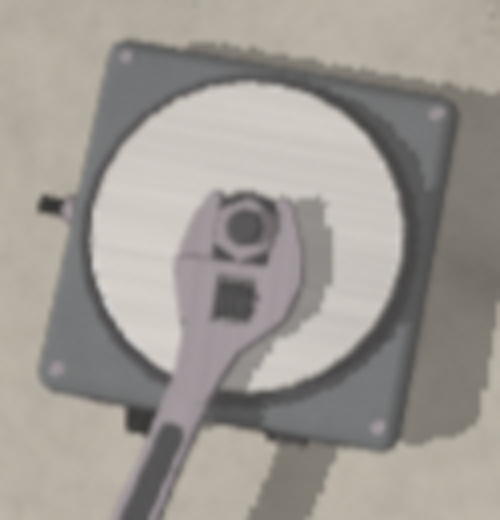

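View pics/s28.png

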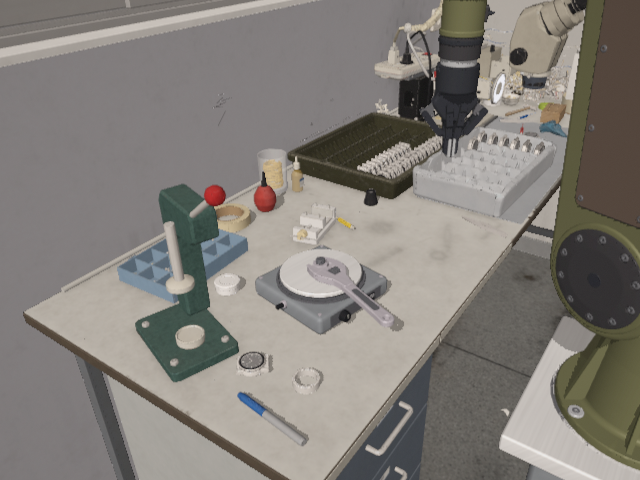

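The handle reads about 1° back (within noise). Since the worm was re-snugged, I'll give the handle one last light push to be sure the nut is against its stop.

play_rows(moves=[[[0,0,-7],[-2,35,0],0],[[0,0,-14],[-5,70,0],0],[[0,0,-21],[-8,105,0],0],[[0,0,-28],[-10,140,0],0],[[0,0,-35],[-12,175,0],0],[[0,0,-42],[-15,210,0],0],[[0,0,-49],[-18,240,0],0],[[0,0,-56],[-20.3,265,-30],0],[[0,0,-62],[-20.3,283,-60],0],[[0,0,-64.5],[-20.3,288,-85],0],[[0,0,-64.5],[-20.3,288,-85],0],[[0,0,-64.5],[-20.3,288,-85],0]])

```text
time: 37.5
tool_pos: [402.3, 55.1, 103.6]
tcp_rot: [-1.548, 0.323, -0.318]
contact_force: [-0.7, -0.3, 0.4]
opening: -0.3
```

```bash
python3 w.py w29; python3 - <<'E'
from h import *
s=np.load("pics/w29s.npz");K,T=campose("wrist",s)
E
```

```text
37.5 [402.32  55.09 103.56] xyaw -23.39 F [-0.66 -0.29  0.42] -0.30252816297303736 [ 0.14  0.03 -0.64  0.91 -0.    2.12]
```

View pics/w29.png

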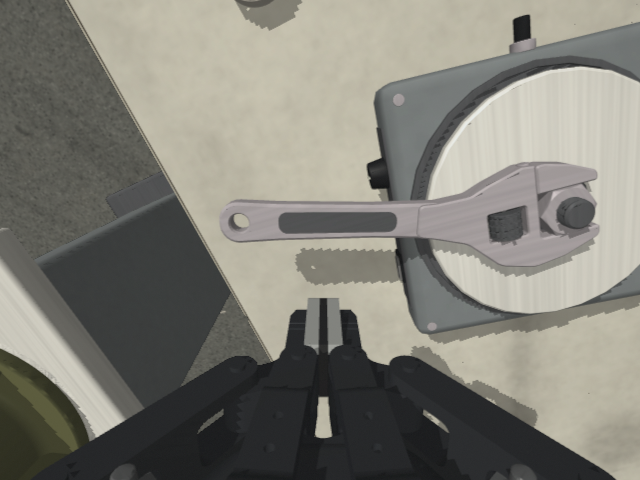

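```bash
python3 - <<'E'
from h import *
s=np.load("pics/w29s.npz");K,T=campose("wrist",s);M=R.from_rotvec(s["tcp_rot"]).as_matrix()
e=ray(K,T,325,240,68);print("near edge",(e-s["tool_pos"])@M)
a,b=ray(K,T,285,222.5,70),ray(K,T,390,221,70);d=(a-b);print(np.degrees(np.arctan2(d[1],d[0]))-165)
E
```

```text
near edge [ 0.39740422 35.52736647 14.50888976]
-7.511535055162682
```

play_rows(moves=[[[0,0,0],[0,0,-20],0],[[0,0,0],[0,0,-45],0],[[0,0,0],[0,0,-62],0],[[0,0,0],[0,0,-69.5],0],[[0,0,0],[0,0,-69.5],0],[[0,0,0],[1.2,2.8,-69.5],0],[[0,0,0],[1.2,2.8,-69.5],0]])

```text
time: 38.13
tool_pos: [407.5, 57.1, 36.4]
tcp_rot: [-1.545, 0.324, -0.328]
contact_force: [0.1, 0.3, -0.1]
opening: 0.2
```

play_rows(moves=[[[0,0,-0.4],[0.3,0.8,-1.5],0],[[0,0,-0.4],[0.6,1.6,-1.5],0],[[0,0,-0.4],[0.6,1.6,-1.5],0]])

```text
time: 38.38
tool_pos: [406.8, 58.4, 33.8]
tcp_rot: [-1.545, 0.33, -0.332]
contact_force: [0.5, 0.3, 1.6]
opening: 0.5
```

play_rows(moves=[[[0,0,0],[0.2,0.7,0],0],[[0,0,0],[0.4,1.3,0],0],[[0,0,0],[0.4,1.3,0],0]])

```text
time: 38.63
tool_pos: [406.6, 59.2, 33.4]
tcp_rot: [-1.546, 0.332, -0.332]
contact_force: [-0.6, -3.2, 1.8]
opening: -0.0
```

play_rows(moves=[[[0,0,0],[0.1,0.6,0],0],[[0,0,0],[0.1,0.6,0],0],[[0,0,0],[0.1,0.6,0],0]])

```text
time: 38.88
tool_pos: [406.7, 59.8, 33.3]
tcp_rot: [-1.546, 0.331, -0.332]
contact_force: [-0.9, -5.0, 3.3]
opening: -0.2
```

play_rows(moves=[[[0,0,-0.2],[0.1,0.6,0],0],[[0,0,-0.2],[0.1,0.6,0],0],[[0,0,-0.2],[0.1,0.6,0],0]])

```text
time: 39.13
tool_pos: [406.9, 60.4, 33.3]
tcp_rot: [-1.546, 0.334, -0.335]
contact_force: [0.7, -5.8, 2.2]
opening: 0.1
```

play_rows(moves=[[[0,0,-0.2],[0.1,0.5,0],0],[[0,0,-0.2],[0.1,0.5,0],0],[[0,0,-0.2],[0.1,0.5,0],0]])

```text
time: 39.38
tool_pos: [407.0, 60.7, 33.3]
tcp_rot: [-1.546, 0.337, -0.338]
contact_force: [-0.5, -6.2, 2.2]
opening: 0.3
```

The force climbs steadily to about 6 N (0.85 N m) with hardly any movement, so the nut is against its stop. I'll back off and clear out.

play_rows(moves=[[[0,0,0],[-1,-3,0],0],[[0,0,0],[-3,-8,2],0],[[0,0,0],[-3,-10,30],0],[[0,0,0],[-3,-12,65],0],[[0,0,0],[0,-40,100],0],[[0,0,0],[10,-80,130],0],[[0,0,0],[15,-120,140],0],[[0,0,0],[15,-160,140],0],[[0,0,0],[15,-200,140],0],[[0,0,0],[15,-230,140],0],[[0,0,0],[15,-230,140],0],[[0,0,0],[15,-230,140],0]])

```text
time: 40.38
tool_pos: [421.5, -170.0, 173.1]
tcp_rot: [-1.542, 0.34, -0.34]
contact_force: [0.8, 0.6, -0.4]
opening: 0.3
```

```bash
python3 - <<'E'
from h import *
s=env.observe();print(s["time"],s["contact_force"],s["tool_pos"])
p,d=env.snapshot("top");p=np.ascontiguousarray(p[:,:,::-1]);cv2.imwrite("pics/t5.png",p);crop(p,205,200,330,330,4,"pics/t5c.png")
E
```

```text
40.3833 [ 0.77740057  0.55546668 -0.38617648] [ 421.52830263 -169.96470932  173.09365376]
```

View pics/t5.png

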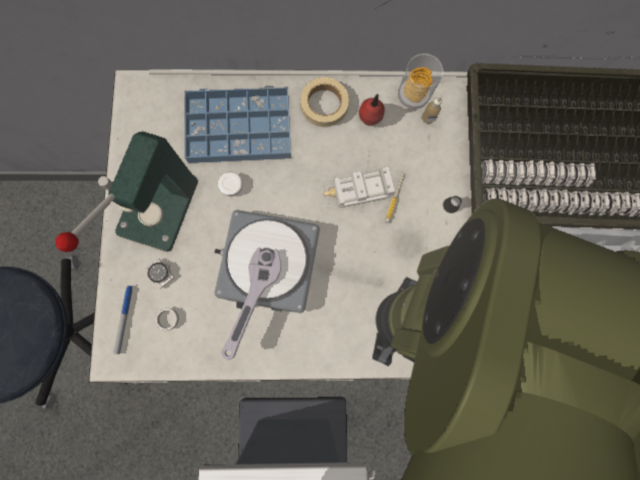

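The top view shows the wrench lying on the nut at (266,257), with the handle running to (230,352). The other things on the bench are where they were, and the arm is clear. Handing in.

```bash
python3 -c "
from station import env
print(env.hand_in())"
```

```text
the job is handed in; nothing more can be done
None
```

The job is handed in at about 40 s. The wrench is left lying on the nut with the arm clear, and I believe the nut is tight against its stop.

- **Picking up and placing:** I gripped the wrench at the shank and lowered it gently over the nut; the net load on touching the plate was about 9 N. The real fingertips sit about 27 mm short of the stated TCP, so my first grasp closed on air above the handle. I corrected for this by camera and by touch.
- **Closing the jaws:** I dragged the worm over several strokes until it stalled, with the jaw opening unchanged between the last two strokes. The downward force was mostly 9–13 N but peaked at about 15 N, above the suggested 8–10 N.
- **Tightening:** I swung the handle clockwise about 53° until the force rose to about 6 N (roughly 0.85 N m). I then gave the worm one more stroke and re-pushed the handle to about 6 N. The handle had sat about 1° back before that push, and it gave only about 1.5 mm during it.

**Last checks:**
- **Nut:** its camera-read turn of about 50° agrees with the stop to within 1–2°. I inferred the stop position from the machine's own yaw rather than measuring it.
- **Jaws:** the opening read 26.2 to 27.2 mm in different views, so the jaws looked snug to within about 1 mm. I did not re-measure it after the last worm stroke.
- **Wrench:** it lay flat on the plate when last measured, and still looked right in the final top view.
- **Slips:** during the first full push the handle twice gave slightly at 5–6 N. I could not tell whether the wrench or the finger slipped.
- **Bench:** nothing else appears to have moved.

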